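Stand the solar panel up on its kickstand against the batten

ROBOT

A 7-joint arm with a two-finger parallel gripper is mounted at the origin on the work surface. World frame = base frame: x ahead of the robot, y to its left, z up, the work surface at z = 0. Lengths are in m, angles in degrees, forces in N, time in s.
With the tool pointing down it reaches from about 0.425 to 0.95 m from the base axis. Payload 16.7 kg.
Tool frame: the origin (TCP) lies midway between the tips of the shut fingers; the grasp point (between the pads) lies 19 mm behind it; z points along the fingers, y is the direction in which the jaws open and shut (so a half turn about z gives the same grasp; the last joint's range is limited). The gripper opens to 94 mm and grips with 3 to 60 N. Pads are 16 mm wide; open, the fingers measure 119 mm over their backs; the gripper's body (75 mm by 177 mm) begins 78 mm behind the grasp point.
Start: joints at [64.773, 24.414, 4.234, 92.017, -1.954, 63.644, -3.845], TCP at [0.194, -0.647, 0.205] pointing down, gripper open.
Joint ranges: [-163.25, 163.25], [-28.42, 122.38], [-70.27, 78.77], [12.13, 141.07], [-58.53, 238.53], [9.26, 117.41], [-156.51, 156.51]. Speed limits (degrees/s): [108.29, 108.29, 136.94, 136.94, 172.46, 172.46, 172.46].

INTERFACE

Orientations are given as [roll, pitch, yaw] about the fixed x, y, z axes, in that order (R = Rz(yaw) Ry(pitch) Rx(roll)).
In Python, from workcell import monitor, optics, job gives the robot as it stands.
- The arm moves only by the tool jog_arm, never from a script. Its argument "targets" is a list of rows, each a list of 7 numbers: the shift along the tool's x, y, z in cm, then the turn, a rotation vector about the tool's x, y, z in degrees, then the finger opening in cm, from 0 to 9.4. A call has 1 to 20 rows; each row is the pose to reach, as a shift and turn from the pose commanded when the call began, along the tool's axes at that moment; what a row does not reach only later rows make up. A row lasts 1/8 s, in which the tool goes at most 62.5 mm and 10.7 degrees, less where a joint would pass 70% of its speed; a pose out of reach is approached as far as the arm can. A call with a gripper value outside its range is refused whole. The fingers move at their own pace and stop on an object; "newtons" is the grip in N (left out, the last holds). Time passes only in rows, so rows that repeat a pose let the fingers close. It gives the time, the measured TCP pose, the force and the opening at its end, in the units of the state.
- monitor.sense(): the state, without advancing time (a new reading comes with each control period).
- optics.read_camera(name): name is "side" or "top"; returns a dict with "pixels" (400x640x3 uint8, red, green, blue), "fx", "fy", "cx", "cy" (pixels), "R" (3x3) and "t" (3): a world point X has camera coordinates R X + t. Camera axes: x right, y down, z forward; pixel columns grow to the right and rows downward; lengths in m; the calibration is good to about 2 mm. A picture is of the moment at which its call begins. There is no depth.
- job.job_done(): hands the job in, once; it reports no verdict.
The state is a dict: "clock": time; "joint_positions": joint angles; "qd": joint speeds; "joint_efforts": joint torques, N m; "tool_pos": TCP position; "tool_rot": TCP orientation; "force": force on the tool from outside, world axes, zero at the start; "ft_torque": the same for the moment, N m; "grip_width": finger opening in m.
Only numpy, scipy, OpenCV 4.12 (cv2) and the standard library are available. Lean on these libraries where they do the work, as an engineer would, in place of code of your own. Each camera call takes 0.05 s, during which the arm holds its last target.

TASK

The little solar charging panel is leaning face-in on the jar crate: swing its kickstand out fully, then stand the panel up on it on the birch board, sun side towards the railing, in the clear stretch of the batten between the herb keeper and the tie dispenser. It is glass, so be gentle: with its foot and bottom edge down on the board and the panel still in your hand, push it on until you feel its bottom edge come home square against the batten, and only then let go. Leave everything else where it is.

Things in the scene. Friction and masses are not known exactly. Their poses are not given: they have to be found in the camera images.
- board: Birch plywood board, 400 (x) by 720 (y) by 18 mm, lying on the table, held to the railing by a C-clamp; fixed. Origin: centre of its underside; x points to the railing (away from the robot), y along it, z up; its top is 18 mm above the origin. The C-clamp stands beyond the batten, at x +140 to +230, y -100, 130 mm high.
- batten: Stop batten: straight brown wooden strip, 660 mm long (y), 16 mm thick (x), 16 mm high, screwed across the far part of the board parallel to its far edge; fixed. Origin: centre of its underside, at board top level; axes as the board's. Its near face, which looks to the robot, is 8 mm from the origin on the -x side.
- panel: Solar charging panel, 150 wide (y) by 210 high (z) by 14 mm thick (x), 0.3 to 0.55 kg, aluminium frame. Sun side (dark glass) is +x, grey back -x. Origin: centre of the bottom edge, mid-thickness; z up along the panel. Starts leaning 0.44 rad from upright, sun side on the crate's upper front edge, top 75 mm free, back to the robot. Loose. Junction box on the back at y +46, z 115, 10 proud.
- leg (a joint): Opening of the kickstand in rad: 0 folded flat on the panel's back, 0.75 fully open at its stop. The hinge is stiff (about 0.035 N m, near 0.4 N at the foot), so the leg stays where it is left. Standing on the fully open leg, the panel leans back (top to the robot) 0.52 rad from upright, resting on its lower back edge and the foot, 84 mm from that edge.
- hinge (a point): Middle of the kickstand's hinge pin, on the panel's back at panel x -13, y 0, z 110 mm; the pin runs along the panel's y. Positive opening turns the leg about the panel's +y, swinging the foot out from the back (panel -x) and up the way the panel leans.
- foot (a point): Centre of the kickstand's rubber foot: a round bar, 16 mm diameter, 36 mm long along the panel's y, at the free end of the leg (flat strip 26 by 4 mm), 88 mm from the hinge pin along the leg and 4 mm to its outer side. Folded, its centre is 10 mm off the panel's back and 22 mm above the bottom edge. Its flat ends can be pinched across the 36 mm.
- corner_l (a point): Lower front corner of the panel (sun side, bottom edge), at panel y +75 mm.
- corner_r (a point): Lower front corner of the panel (sun side, bottom edge), at panel y -75 mm.
- crate: Slim slatted wooden jar crate with three lidded jars, 90 (x) by 240 (y) by 120 mm high, heavy, does not move. Origin: centre of its underside on the board.
- keeper: Herb keeper, rounded silicone box with a flip-top lid, 60 (x) by 84 (y) by 102 mm high, standing close to the batten at one side of the clear stretch. Origin: centre of its underside.
- dispenser: Plant tie dispenser, flat round plastic reel case of 72 mm diameter, 38 mm high, with a nose 15 mm further out towards its -x, close to the batten at the other side of the clear stretch (it and the keeper may have changed places). Origin: centre of its underside.
- strainer: Stainless tea strainer basket, 62 mm diameter, 50 mm high, two flat ears reaching 56 mm from the centre, on the near part of the board. Origin: centre of its underside.
- shot_cup: Glass shot cup, 48 mm diameter, 62 mm high, on the near part of the board. Origin: centre of its underside.
- pot: Small empty terracotta pot, 76 mm diameter, 68 mm high, on the near part of the board. Origin: centre of its underside.
- snips: Herb snips lying flat on the board, 135 long (x) by 52 by 10 mm. Origin: on its underside, 10 mm behind the pivot; blades to +x, finger loops to -x.
Mind the look-alikes: they are no part of the job. There is more than one size of the panel; the job needs the larger.

How it is judged:
By the outcome, as a careful person would: the job done as asked, in the order asked, and still so for the second after the job is handed in, with the robot touching nothing.
It also fails if it takes over 72 s, if anything falls off the work surface, if the arm or the gripper's body presses on something with over 40 N, if the wrist force passes 120 N, or if a joint passes its speed limit or range.

## Working session

There is one attempt and no reset: what is moved stays moved. The work goes in short steps, Python scripts to look and compute and a tool call to move; the robot and the scene stay as the last step left them, time stands still between calls to the robot, and variables do not carry over. Pictures are saved under pics/ and viewed, and the job is handed in when it is done.

Besides the shell and the picture viewer there is one more tool, called after "Call:" as name(argument=value, ...) on one line, values as JSON. jog_arm: Moves the arm, as the interface text tells. Its arguments: {"type":"object","properties":{"targets":{"type":"array"},"newtons":{"type":"number"}},"required":["targets"]}

```bash
mkdir -p pics; ls; python3 - <<'E'
from workcell import monitor, optics, job
import cv2
print(monitor.sense())
for n in ("side","top"):
    d=optics.read_camera(n)
    cv2.imwrite(f"pics/{n}0.png",d["pixels"][:,:,::-1])
    print(n,d["fx"],d["fy"],d["cx"],d["cy"],d["R"],d["t"])
E
```

```text
pics
{'clock': 0.0, 'joint_positions': array([64.77167013, 24.44921015,  4.23108754, 92.05353965, -1.95217318,
       63.64635512, -3.84467434]), 'qd': array([ 0.03369285, -0.0209169 , -0.00983245, -0.03166749,  0.03453406,
       -0.05548537,  0.01639543]), 'joint_efforts': array([ 9.23019543e-04, -9.35808492e+01,  3.66676033e+00, -4.54190254e+01,
       -4.88497841e-02,  2.02225253e-02,  3.84313842e-05]), 'tool_pos': array([ 0.19337248, -0.64621679,  0.20477065]), 'tool_rot': array([-1.79923341e+02,  6.97304377e-03,  1.66615714e+01]), 'force': array([ 0.06593878, -0.17968337, -0.3282677 ]), 'ft_torque': array([-0.03382152,  0.01175904, -0.00945078]), 'grip_width': 0.09408470332760359}
side 472.4201099665168 472.4201099665168 321.0701472035703 207.1150105395923 [[-0.85909089 -0.51165003  0.01330725]
 [-0.31005522  0.49956318 -0.80888961]
 [ 0.40722058 -0.69903568 -0.58780994]] [0.38545179 0.20467182 1.07588273]
top 476.47509656247826 476.47509656247826 317.5489990147567 205.69955318697868 [[ 0.01435178 -0.99969757  0.01996961]
 [-0.98708818 -0.01735158 -0.15923522]
 [ 0.15953357 -0.01742645 -0.98703868]] [0.00526334 0.45549918 1.12702279]
```

View pics/side0.png

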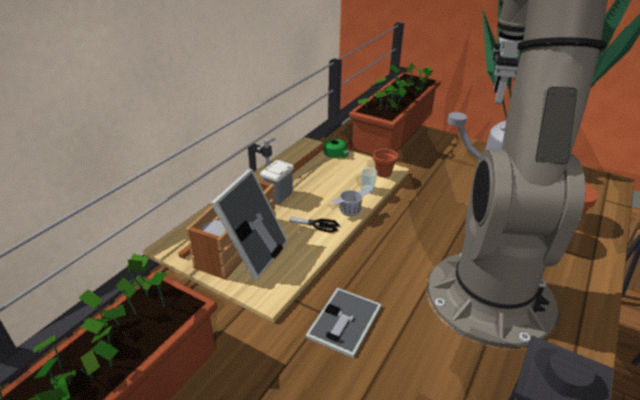

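View pics/top0.png

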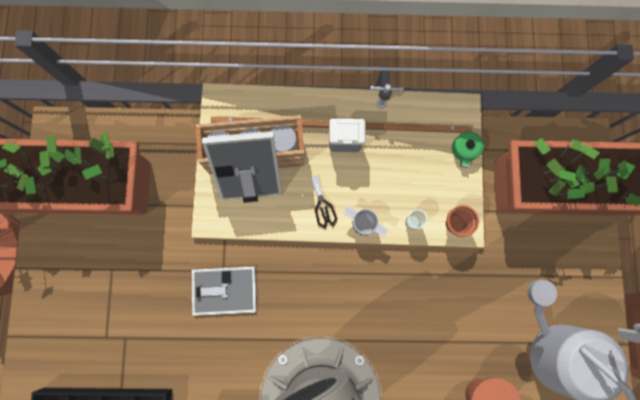

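The side view shows the panel at (250,220) leaning on the crate and a small decoy lying at (345,320). In the top view the panel is at (243,167), the keeper at (347,133), the dispenser at (468,147) and the batten along row ~127. I'll enlarge both.

```bash
python3 - <<'E'
import cv2
a=cv2.imread("pics/top0.png")[75:255,180:500]
cv2.imwrite("pics/topc.png",cv2.resize(a,None,fx=2.5,fy=2.5,interpolation=cv2.INTER_CUBIC))
a=cv2.imread("pics/side0.png")[130:320,140:420]
cv2.imwrite("pics/sidec.png",cv2.resize(a,None,fx=2.8,fy=2.8,interpolation=cv2.INTER_CUBIC))
E
```

```text
(no output)
```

View pics/topc.png

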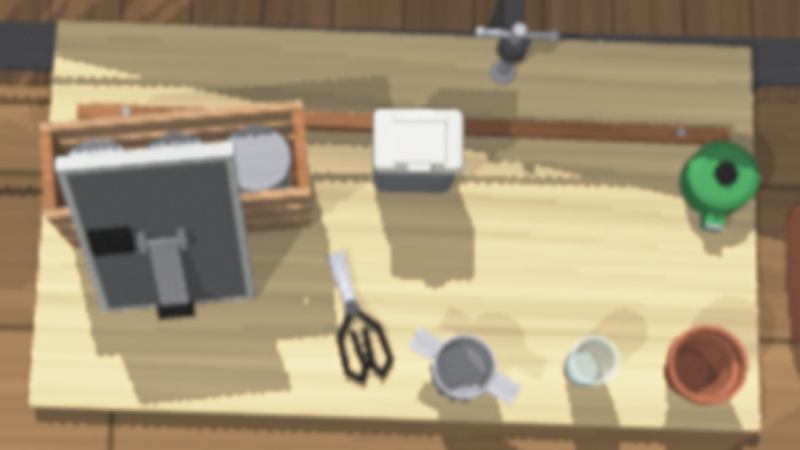

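View pics/sidec.png

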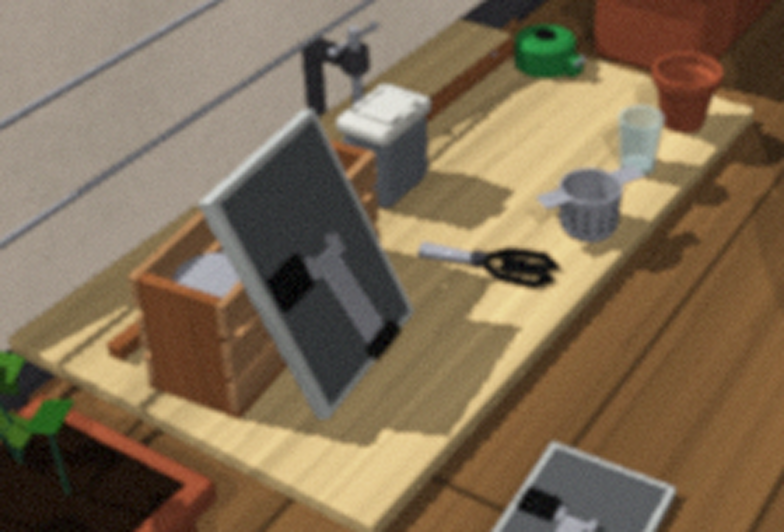

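```bash
cat > h.py <<'E'
import numpy as np, cv2
from scipy.optimize import least_squares
from scipy.spatial.transform import Rotation as Rn
C={"side":(472.4201099665168,321.0701472035703,207.1150105395923,np.array([[-0.85909089,-0.51165003,0.01330725],[-0.31005522,0.49956318,-0.80888961],[0.40722058,-0.69903568,-0.58780994]]),np.array([0.38545179,0.20467182,1.07588273])),
"top":(476.47509656247826,317.5489990147567,205.69955318697868,np.array([[0.01435178,-0.99969757,0.01996961],[-0.98708818,-0.01735158,-0.15923522],[0.15953357,-0.01742645,-0.98703868]]),np.array([0.00526334,0.45549918,1.12702279]))}
def proj(n,X):
    f,cx,cy,R,t=C[n]; c=np.atleast_2d(X)@R.T+t
    return np.c_[f*c[:,0]/c[:,2]+cx,f*c[:,1]/c[:,2]+cy]
def ray(n,u,z):  # world pt at height z
    f,cx,cy,R,t=C[n]; o=-R.T@t; d=R.T@np.array([(u[0]-cx)/f,(u[1]-cy)/f,1]); return o+d*(z-o[2])/d[2]
tc=lambda x,y:(x/2.5+180,y/2.5+75)
sc=lambda x,y:(x/2.8+140,y/2.8+130)
E
python3 - <<'E'
from h import *
np.set_printoptions(precision=4,suppress=True)
b=[tc(57,20),tc(752,46),tc(757,428),tc(31,404)]
loc=np.array([[.2,.36],[.2,-.36],[-.2,-.36],[-.2,.36]])
def bd(p): 
    c,s=np.cos(p[2]),np.sin(p[2]); return np.c_[p[0]+c*loc[:,0]-s*loc[:,1],p[1]+s*loc[:,0]+c*loc[:,1],np.full(4,.018)]
r=least_squares(lambda p:(proj("top",bd(p))-b).ravel(),[.6,0,0]);print("board",r.x,np.degrees(r.x[2]),r.fun)
print("side proj board",proj("side",bd(r.x)))
# batten top edges near (z=.034)
for q in [tc(78,105),tc(730,140),tc(727,128),tc(310,113),tc(310,129),tc(600,124),tc(600,137)]: print("batten",ray("top",q,.034))
# panel
P=np.array([[-.007,.075,.21],[-.007,-.075,.21],[-.007,.075,0],[-.007,-.075,0]])
t=[tc(57,163),tc(236,150),tc(103,309),tc(253,298)]
s=[sc(204,205),sc(310,110),sc(324,416),sc(411,314)]
def pan(p,L):
    R=Rn.from_euler('zy',[p[2],p[3]]).as_matrix()
    o=np.array([p[0],p[1],0]); o[2]=.018-(R@[.007,0,0])[2]
    return L@R.T+o
f=lambda p:np.r_[(proj("top",pan(p,P))-t).ravel(),(proj("side",pan(p,P))-s).ravel()]
r=least_squares(f,[.45,.15,0,.44]);print("panel",r.x,np.degrees(r.x[2:]));print(r.fun.round(1))
print(pan(r.x,np.array([[-.013,0,.11],[-.017,0,.022],[0,0,.21]])))
for n,q,z in [("keeper",tc(374,150),.102+.018),("keeperR",tc(462,150),.12),("keepertop",tc(418,110),.12),("disp",tc(720,178),.056),("dL",tc(680,180),.05),("dR",tc(760,178),.05),("cup",tc(592,360),.08),("str",tc(464,366),.068),("pot",tc(706,365),.086),("snL",tc(335,252),.025),("snR",tc(390,355),.025)]:
    print(n,ray("top",q,z))
E
```

```text
board [ 0.5691 -0.0438 -0.0174] -0.9992527780751662 [-0.0868 -0.789  -0.2041 -0.56    1.5137  0.652  -1.2018  0.4344]
side proj board [[142.0965 250.1592]
 [303.6385 136.0431]
 [409.2802 168.4018]
 [273.3984 317.9652]]
batten [0.6766 0.2828 0.034 ]
batten [ 0.6538 -0.3752  0.034 ]
batten [ 0.6664 -0.3726  0.034 ]
batten [0.6732 0.0497 0.034 ]
batten [0.6565 0.0494 0.034 ]
batten [ 0.6679 -0.2435  0.034 ]
batten [ 0.6542 -0.2432  0.034 ]
panel [0.4833 0.1825 0.1142 0.4647] [ 6.5459 26.6271]
[ 1.1 -1.1  1.  -0.3 -2.9  0.3 -1.8  0.2  0.9 -4.   0.9 -0.2 -0.2  1.
  0.2  1.4]
[[0.5211 0.181  0.1252]
 [0.4781 0.1806 0.0484]
 [0.5774 0.1825 0.2088]]
keeper [ 0.6085 -0.0116  0.12  ]
keeperR [ 0.6102 -0.0934  0.12  ]
keepertop [ 0.6482 -0.0523  0.12  ]
disp [ 0.6073 -0.356   0.056 ]
dL [ 0.6062 -0.3181  0.05  ]
dR [ 0.6099 -0.398   0.05  ]
cup [ 0.4208 -0.2203  0.08  ]
str [ 0.4146 -0.1012  0.068 ]
pot [ 0.4171 -0.3259  0.086 ]
snL [0.5325 0.0223 0.025 ]
snR [ 0.4299 -0.0334  0.025 ]
```

```bash
python3 - <<'E'
import cv2
t=cv2.imread("pics/top0.png");s=cv2.imread("pics/side0.png")
cv2.imwrite("pics/tp.png",cv2.resize(t[120:210,190:300],None,fx=6,fy=6,interpolation=cv2.INTER_CUBIC))
cv2.imwrite("pics/sp.png",cv2.resize(s[160:290,195:300],None,fx=4.5,fy=4.5,interpolation=cv2.INTER_CUBIC))
cv2.imwrite("pics/tb.png",cv2.resize(t[110:165,290:490],None,fx=4,fy=4,interpolation=cv2.INTER_CUBIC))
E
```

```text
(no output)
```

View pics/tp.png

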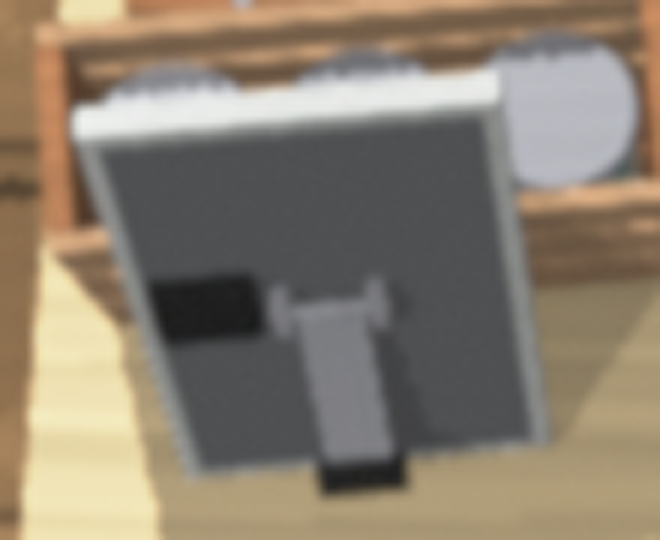

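View pics/sp.png

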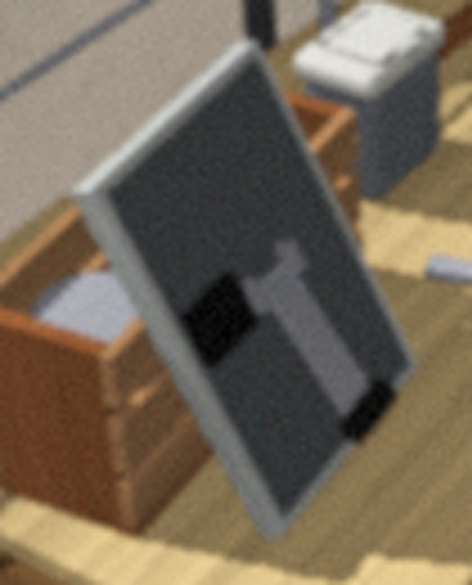

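View pics/tb.png

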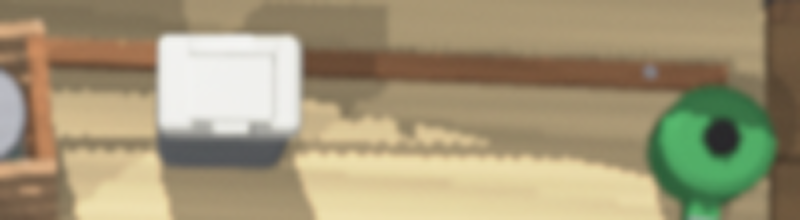

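```bash
cat >> h.py <<'E'
def pan(p,L,z0=.018,front=1):
    R=Rn.from_euler('ZY',[p[2],p[3]]).as_matrix()
    o=np.array([p[0],p[1],0]); o[2]=z0-(R@[.007*front,0,0])[2]
    return np.atleast_2d(L)@R.T+o
E
python3 - <<'E'
from h import *
np.set_printoptions(precision=4,suppress=True,linewidth=150)
T=lambda x,y:(x/6+190-.4,y/6+120-.4); S=lambda x,y:(x/4.5+195-.4,y/4.5+160-.4)
P=np.array([[.007,.075,.21],[.007,-.075,.21],[-.007,.075,.21],[-.007,-.075,.21],[-.007,.075,0],[-.007,-.075,0],[-.017,.018,.022],[-.017,-.018,.022]])
t=[T(72,105),T(498,73),T(78,143),T(503,111),T(193,477),T(550,443),T(320,478),T(408,473)]
Q=np.array([[.007,.075,.21],[-.007,.075,.21],[.007,-.075,.21],[-.007,.075,0],[-.007,-.075,0],[-.017,.018,.022],[-.017,-.018,.022]])
s=[S(75,190),S(100,200),S(246,40),S(284,532),S(412,358),S(352,425),S(388,393)]
for fix in (0,1):
    g=lambda p:p if not fix else np.r_[p[:3],.44]
    f=lambda p:np.r_[(proj("top",pan(g(p),P))-t).ravel(),(proj("side",pan(g(p),Q))-s).ravel()]
    r=least_squares(f,[.45,.15,0,.44],loss='soft_l1');p=g(r.x);print("panel",p,np.degrees(p[2:]));print(f(r.x).round(1))
    print("hinge,foot,top",pan(p,[[-.013,0,.11],[-.017,0,.022],[0,0,.21]]))
# foot-only direct triangulation
def tri(a,b):
    fn=lambda X:np.r_[(proj("top",X)-a).ravel(),(proj("side",X)-b).ravel()]
    r=least_squares(fn,[.48,.18,.05]);return r.x,r.fun
print(tri(t[6],s[5]),tri(t[7],s[6]))
# batten edges from image gradient
im=cv2.cvtColor(cv2.imread("pics/top0.png"),cv2.COLOR_BGR2GRAY).astype(float)
rows=[]
for c in range(370,448,3):
    col=im[118:140,c-1:c+2].mean(1);d=np.diff(cv2.GaussianBlur(col[:,None],(1,3),0)[:,0])
    a=d.argmin();b=d.argmax();rows.append((c,118.5+a,118.5+b))
for c,a,b in rows: 
    print(c,a,b,ray("top",(c,a),.034)[:2],ray("top",(c,b),.034)[:2])
E
```

```text
panel [0.4828 0.1756 0.1149 0.4246] [ 6.5855 24.3258]
[ 0.8  1.6  0.7  0.5 -0.4  0.3  0.2 -0.9 -0.3  0.7  0.9  0.6  0.3 -3.4  0.5 -4.   0.4  0.5 -0.4 -2.4 -0.6  0.5  0.4  1.6  2.2  1.8 -3.   2.2 -3.7
  0.2]
hinge,foot,top [[0.5161 0.1794 0.1265]
 [0.4765 0.1748 0.0479]
 [0.5688 0.1855 0.2122]]
panel [0.4808 0.1754 0.1134 0.44  ] [ 6.4965 25.2101]
[ 1.   1.3  0.8  0.3 -0.2 -0.1  0.3 -1.1 -0.3  1.5  0.9  1.4  0.4 -2.8  0.6 -3.3  0.1  0.9 -0.7 -2.1 -0.8  0.9  1.1  1.8  2.9  2.  -2.4  2.4 -3.1
  0.3]
hinge,foot,top [[0.5157 0.1793 0.126 ]
 [0.4749 0.1747 0.0481]
 [0.5697 0.1855 0.211 ]]
(array([0.4649, 0.192 , 0.0586]), array([-0.1222, -0.2617,  0.2731,  0.063 ])) (array([0.4676, 0.1572, 0.0537]), array([ 0.0259,  0.0561, -0.0597, -0.0134]))
370 121.5 135.5 [ 0.6734 -0.1168] [ 0.6367 -0.1167]
373 122.5 135.5 [ 0.6709 -0.1244] [ 0.6369 -0.1243]
376 122.5 129.5 [ 0.6711 -0.132 ] [ 0.6527 -0.1319]
379 122.5 129.5 [ 0.6712 -0.1396] [ 0.6529 -0.1395]
382 122.5 129.5 [ 0.6714 -0.1472] [ 0.653  -0.1471]
385 121.5 130.5 [ 0.6742 -0.1548] [ 0.6505 -0.1546]
388 121.5 129.5 [ 0.6744 -0.1624] [ 0.65
[... 299 characters left out ...]
.208 ] [ 0.6517 -0.2077]
409 122.5 130.5 [ 0.6728 -0.2157] [ 0.6518 -0.2153]
412 122.5 130.5 [ 0.673  -0.2233] [ 0.652  -0.2229]
415 122.5 130.5 [ 0.6732 -0.2309] [ 0.6521 -0.2305]
418 123.5 131.5 [ 0.6707 -0.2385] [ 0.6497 -0.2381]
421 123.5 131.5 [ 0.6709 -0.2461] [ 0.6498 -0.2457]
424 123.5 131.5 [ 0.671  -0.2537] [ 0.65   -0.2533]
427 123.5 131.5 [ 0.6712 -0.2613] [ 0.6501 -0.2609]
430 123.5 131.5 [ 0.6713 -0.269 ] [ 0.6503 -0.2685]
433 123.5 131.5 [ 0.6715 -0.2766] [ 0.6505 -0.2761]
436 123.5 131.5 [ 0.6717 -0.2842] [ 0.6506 -0.2837]
439 123.5 131.5 [ 0.6718 -0.2918] [ 0.6508 -0.2913]
442 123.5 131.5 [ 0.672  -0.2995] [ 0.6509 -0.2989]
445 123.5 132.5 [ 0.6722 -0.3071] [ 0.6485 -0.3064]
```

```bash
cat >> h.py <<'E'
def foot(th,y=0,r=0):
    return np.array([-.013-.088*np.sin(th)-(.004+r)*np.cos(th),y,.11-.088*np.cos(th)+(.004+r)*np.sin(th)])
E
python3 - <<'E'
from h import *
np.set_printoptions(precision=4,suppress=True,linewidth=150)
T=lambda x,y:(x/6+190-.4,y/6+120-.4); S=lambda x,y:(x/4.5+195-.4,y/4.5+160-.4)
P=np.array([[.007,.075,.21],[.007,-.075,.21],[-.007,.075,.21],[-.007,-.075,.21],[-.007,.075,0],[-.007,-.075,0]])
t=[T(72,105),T(498,73),T(78,143),T(503,111),T(193,477),T(550,443),T(320,478),T(408,473)]
Q=np.array([[.007,.075,.21],[-.007,.075,.21],[.007,-.075,.21],[-.007,.075,0],[-.007,-.075,0]])
s=[S(75,190),S(100,200),S(246,40),S(284,532),S(412,358),S(352,425),S(388,393)]
def f(p):
    F=[foot(p[4],.018),foot(p[4],-.018)]
    return np.r_[(proj("top",pan(p,np.vstack([P,F]))+p[5:8])-t).ravel(),(proj("side",pan(p,np.vstack([Q,F]))-p[5:8])-s).ravel(),p[5:8]*500,(p[3]-.44)*100]
r=least_squares(f,[.45,.15,0,.44,.1,0,0,0]);p=r.x;print("panel",p,np.degrees(p[2:5]));print(f(r.x).round(1))
print("hinge,foot,open,top",pan(p,[[-.013,0,.11],foot(p[4]),foot(.75),[0,0,.21]]))
E
```

```text
panel [ 0.4842  0.1754  0.1147  0.4256  0.1426 -0.0006  0.0009  0.0004] [ 6.5738 24.3858  8.1685]
[ 0.5  1.1  0.4  0.  -0.7 -0.2 -0.1 -1.4 -0.7  0.4  0.6  0.3 -0.   0.2  0.3 -0.4  0.   0.2 -0.8 -2.8 -1.   0.2 -0.   1.1  1.8  1.4  0.5  1.  -0.2
 -1.  -0.3  0.4  0.2 -1.4]
hinge,foot,open,top [[0.5175 0.1792 0.1264]
 [0.4671 0.1734 0.0544]
 [0.4353 0.1698 0.0963]
 [0.5703 0.1853 0.2122]]
```

```bash
cat >> h.py <<'E'
def rows(targets):
    from workcell import monitor
    s=monitor.sense(); R0=Rn.from_euler('xyz',s["tool_rot"],degrees=True); p0=s["tool_pos"]
    print("t",round(s["clock"],2),"pos",p0.round(4),"rot",s["tool_rot"].round(2),"F",s["force"].round(2),"w",round(s["grip_width"],4))
    for p,e in targets:
        d=R0.inv().apply(np.array(p)-p0)*100; rv=(R0.inv()*Rn.from_euler('xyz',e,degrees=True)).as_rotvec(degrees=True)
        print(d.round(2),rv.round(1))
E
python3 - <<'E'
from h import *
np.set_printoptions(suppress=True)
rows([((.5,-.45,.36),(180,0,10)),((.62,-.1,.36),(180,0,7)),((.50,.17,.36),(180,0,6.6)),((.462,.173,.16),(180,0,6.6))])
E
```

```text
t 0.1 pos [ 0.1934 -0.6463  0.2049] rot [-179.94    0.01   16.66] F [ 0.09  0.15 -0.38] w 0.0941
[ 35.   -10.03 -15.51] [-0.1  0.   6.7]
[ 56.53 -40.13 -15.47] [-0.1  0.   9.7]
[ 52.77 -69.43 -15.44] [-0.1  0.  10.1]
[ 49.22 -70.79   4.56] [-0.1  0.  10.1]
```

Call:
jog_arm(targets=[[35, -10, -15.5, 0, 0, 6.7, 5.6], [35, -10, -15.5, 0, 0, 6.7, 5.6], [35, -10, -15.5, 0, 0, 6.7, 5.6], [35, -10, -15.5, 0, 0, 6.7, 5.6], [35, -10, -15.5, 0, 0, 6.7, 5.6], [35, -10, -15.5, 0, 0, 6.7, 5.6], [56.5, -40, -15.5, 0, 0, 9.7, 5.6], [56.5, -40, -15.5, 0, 0, 9.7, 5.6], [56.5, -40, -15.5, 0, 0, 9.7, 5.6], [56.5, -40, -15.5, 0, 0, 9.7, 5.6], [56.5, -40, -15.5, 0, 0, 9.7, 5.6], [56.5, -40, -15.5, 0, 0, 9.7, 5.6], [52.8, -69.4, -15.5, 0, 0, 10.1, 5.6], [52.8, -69.4, -15.5, 0, 0, 10.1, 5.6], [52.8, -69.4, -15.5, 0, 0, 10.1, 5.6], [52.8, -69.4, -15.5, 0, 0, 10.1, 5.6], [52.8, -69.4, -15.5, 0, 0, 10.1, 5.6], [52.8, -69.4, -15.5, 0, 0, 10.1, 5.6]], newtons=4)

```text
clock: 2.35
tool_pos: [0.4985, 0.1734, 0.3606]
tool_rot: [-180.0, -0.0, 6.9]
force: [0.2, -0.5, -0.1]
grip_width: 0.0558
```

```bash
python3 - <<'E'
from h import *
np.set_printoptions(suppress=True)
rows([((.462,.173,.20),(180,0,6.6)),((.462,.173,.10),(180,0,6.6)),((.465,.173,.046),(180,0,6.6))])
E
```

```text
t 2.35 pos [0.4985 0.1734 0.3606] rot [-179.96   -0.      6.92] F [ 0.24 -0.46 -0.07] w 0.0558
[-3.63 -0.39 16.06] [-0.  -0.   0.3]
[-3.63 -0.38 26.06] [-0.  -0.   0.3]
[-3.34 -0.34 31.46] [-0.  -0.   0.3]
```

Call:
jog_arm(targets=[[-4.5, -0.4, 8, 0, 0, -0.3, 5.6], [-4.5, -0.4, 16, 0, 0, -0.3, 5.6], [-4.5, -0.4, 22, 0, 0, -0.3, 5.6], [-4.5, -0.4, 26, 0, 0, -0.3, 5.6], [-4.5, -0.4, 26, 0, 0, -0.3, 5.6], [-4.5, -0.4, 26, 0, 0, -0.3, 5.6]])

```text
clock: 3.1
tool_pos: [0.4545, 0.1674, 0.0992]
tool_rot: [180.0, 0.2, 6.8]
force: [-0.4, -1.1, 0.7]
grip_width: 0.056
```

```bash
cat > look.py <<'E'
import sys,cv2
from workcell import optics
# args: tag, then boxes
tag=sys.argv[1]
for a in sys.argv[2:]:
    n,x0,y0,x1,y1=a.split(","); x0,y0,x1,y1=map(int,(x0,y0,x1,y1))
    im=optics.read_camera(n)["pixels"][:,:,::-1]; cv2.imwrite(f"pics/{tag}_{n}_full.png",im)
    k=min(780/(x1-x0),580/(y1-y0)); print(n,"scale",k)
    cv2.imwrite(f"pics/{tag}_{n}.png",cv2.resize(im[y0:y1,x0:x1],None,fx=k,fy=k,interpolation=cv2.INTER_CUBIC))
E
python3 look.py a side,180,100,340,290 top,180,110,300,230
python3 - <<'E'
from h import *
np.set_printoptions(suppress=True)
rows([((.465,.173,.046),(180,0,6.6))])
E
```

```text
side scale 3.0526315789473686
top scale 4.833333333333333
t 3.2 pos [0.4559 0.1682 0.1012] rot [-179.99   -0.03    6.82] F [ 0.49 -0.36  0.61] w 0.0552
[ 0.96 -0.36  5.52] [-0.  -0.   0.2]
```

View pics/a_side.png

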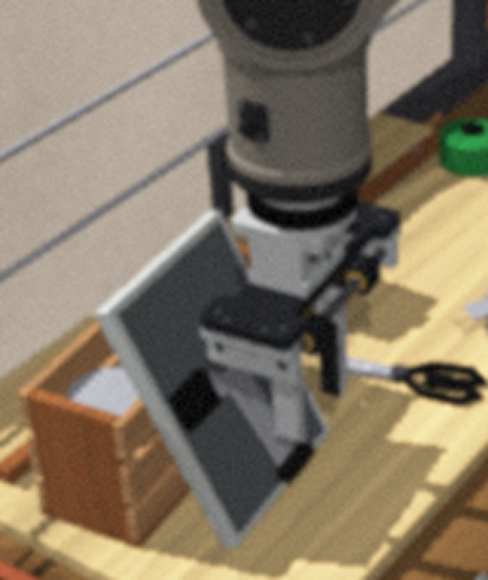

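View pics/a_top.png

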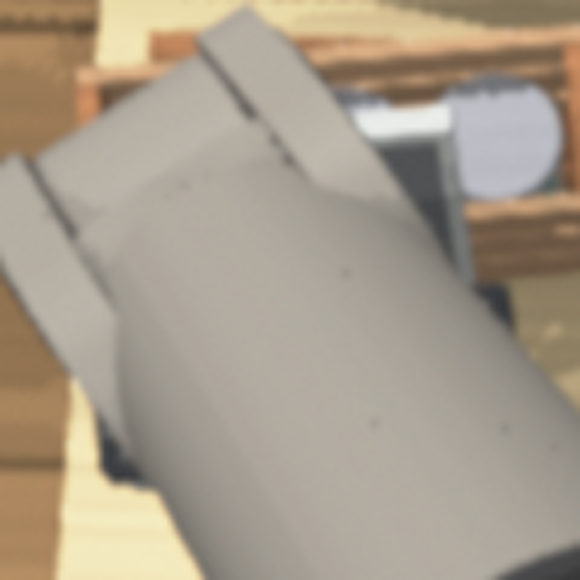

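Fingers sit above the foot (side crop, tips near (290,440), foot at (297,460)); the panel is unmoved. Next I descend and pinch.

Call:
jog_arm(targets=[[0.5, -0.4, 2, 0, 0, -0.2, 5.6], [0.9, -0.4, 4, 0, 0, -0.2, 5.6], [1.0, -0.4, 5.5, 0, 0, -0.2, 5.6], [1.0, -0.4, 5.5, 0, 0, -0.2, 5.6], [1.0, -0.4, 5.5, 0, 0, -0.2, 5.6], [1.0, -0.4, 5.5, 0, 0, -0.2, 4.5], [1.0, -0.4, 5.5, 0, 0, -0.2, 3.8]])

```text
clock: 4.08
tool_pos: [0.4649, 0.1737, 0.046]
tool_rot: [-180.0, -0.0, 7.1]
force: [-0.4, 2.3, 0.8]
grip_width: 0.0399
```

```bash
python3 look.py b side,200,170,310,290; python3 - <<'E'
from workcell import monitor
print(monitor.sense())
E
```

```text
side scale 4.833333333333333
{'clock': 4.125, 'joint_positions': array([  -9.48284948,   21.72122733,  -21.76959302,  121.26466825,
         12.56779048,   39.07161194, -122.58681197]), 'qd': array([-0.12899092,  0.21812532, -0.10141394,  0.07415298, -0.182788  ,
       -0.25320456, -0.07346039]), 'joint_efforts': array([ 1.30564995e+00, -7.33641386e+01, -2.75760524e+00, -3.12717032e+01,
        5.77046089e-01,  2.54203649e-01,  2.11073500e-03]), 'tool_pos': array([0.46480853, 0.17386602, 0.04587   ]), 'tool_rot': array([-1.79979150e+02, -3.33004529e-02,  7.06490264e+00]), 'force': array([ 0.29651861,  2.49454223, -1.26396173]), 'ft_torque': array([0.532527  , 0.14547587, 0.01645402]), 'grip_width': 0.03891424478579551}
```

View pics/b_side.png

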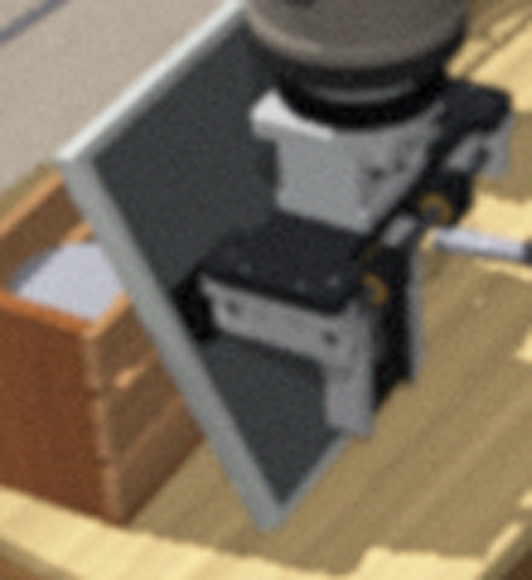

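Call:
jog_arm(targets=[[0, -0.15, 0, 0, 0, 0, 4.0], [0, -0.15, 0, 0, 0, 0, 3.6], [0, -0.15, 0, 0, 0, 0, 3.3], [0, -0.15, 0, 0, 0, 0, 3.3], [0, -0.15, 0, 0, 0, 0, 3.3]], newtons=5)

```text
clock: 4.75
tool_pos: [0.4645, 0.1752, 0.0455]
tool_rot: [-180.0, 0.0, 7.1]
force: [-0.8, 2.3, 1.0]
grip_width: 0.0359
```

```bash
python3 - <<'E'
from h import *
np.set_printoptions(suppress=True,precision=4)
p=[0.4842,0.1754,0.1147,0.4256]
f0=pan(p,foot(.1426))[0]
tc0=None
T=[]
from workcell import monitor
s=monitor.sense();tp=s["tool_pos"]
for th in (.25,.35,.45,.55,.65,.75,.80,.85):
    T.append((tp+pan(p,foot(th))[0]-f0,s["tool_rot"]))
rows(T)
E
```

```text
t 4.75 pos [0.4645 0.1752 0.0455] rot [-179.99    0.      7.06] F [-0.81  2.27  1.03] w 0.0359
[-0.74 -0.01 -0.59] [0. 0. 0.]
[-1.37 -0.01 -1.2 ] [0. 0. 0.]
[-1.94 -0.02 -1.87] [0. 0. 0.]
[-2.44 -0.02 -2.6 ] [0. 0. 0.]
[-2.86 -0.02 -3.37] [0. 0. 0.]
[-3.2  -0.03 -4.18] [0. 0. 0.]
[-3.34 -0.03 -4.6 ] [0. 0. 0.]
[-3.46 -0.03 -5.02] [0. 0. 0.]
```

Call:
jog_arm(targets=[[-0.4, -0.05, -0.3, 0, 0, 0, 3.3], [-0.75, -0.05, -0.6, 0, 0, 0, 3.3], [-1.05, -0.05, -0.9, 0, 0, 0, 3.3], [-1.35, -0.05, -1.2, 0, 0, 0, 3.3], [-1.65, -0.05, -1.55, 0, 0, 0, 3.3], [-1.95, -0.05, -1.9, 0, 0, 0, 3.3], [-2.2, -0.05, -2.25, 0, 0, 0, 3.3], [-2.45, -0.05, -2.6, 0, 0, 0, 3.3], [-2.45, -0.05, -2.6, 0, 0, 0, 3.3]])

```text
clock: 5.88
tool_pos: [0.44, 0.1725, 0.0717]
tool_rot: [180.0, -0.0, 7.1]
force: [-2.3, -0.6, -2.5]
grip_width: 0.0362
```

```bash
python3 look.py c side,200,170,310,290
```

```text
side scale 4.833333333333333
```

View pics/c_side.png

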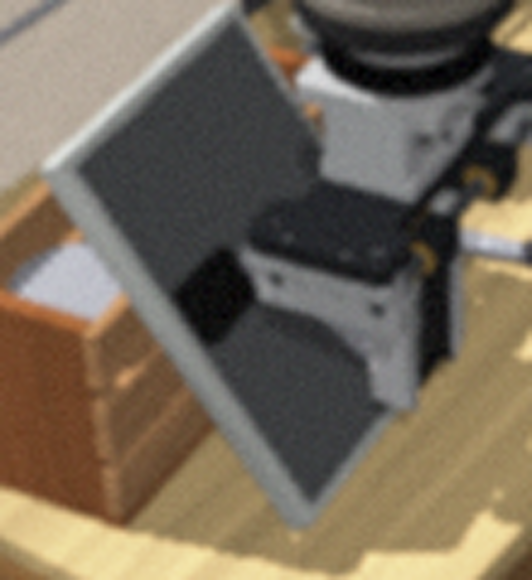

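```bash
python3 look.py c2 top,190,110,300,230
```

```text
top scale 4.833333333333333
```

View pics/c2_top.png

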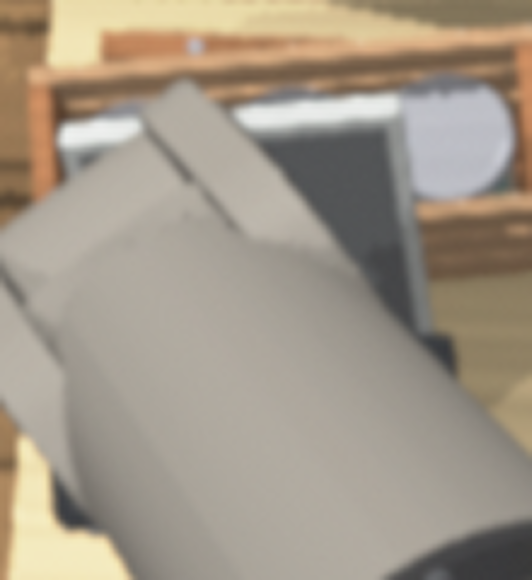

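```bash
python3 - <<'E'
from h import *
np.set_printoptions(precision=4,suppress=True,linewidth=150)
k=4.8333
T=lambda x,y:(x/k+190-.4,y/k+110-.4); S=lambda x,y:(x/k+200-.4,y/k+170-.4)
P=np.array([[.007,.075,.21],[.007,-.075,.21],[-.007,-.075,.21]])
t=[T(58,128),T(398,95),T(405,122)]
Q=np.array([[.007,.075,.21],[-.007,.075,.21],[.007,-.075,.21],[-.007,.075,0]])
s=[S(45,165),S(78,180),S(232,5),S(312,520)]
off=np.array([-.0006,.0009,.0004])
from workcell import monitor
ss=monitor.sense(); ft=ss["tool_pos"]+[0.002,-.0015,.0089]  # foot rel. tcp as at grasp
def f(p):
    return np.r_[(proj("top",pan(p,P)+off)-t).ravel(),(proj("side",pan(p,Q)-off)-s).ravel()]
r=least_squares(f,[.45,.18,.11,.44]);p=r.x;print("panel",p,np.degrees(p[2:]));print(r.fun.round(1))
print("hinge,top",pan(p,[[-.013,0,.11],[0,0,.21]]))
R=Rn.from_euler('ZY',[p[2],p[3]]).as_matrix(); o=pan(p,[0,0,0])[0]
fl=R.T@(ft-o); print("foot in panel frame",fl)
d=fl-[-.013,0,.11]; print("dist from hinge",np.hypot(d[0],d[2]),"theta",np.arctan2(-d[0],-d[2])-np.arctan2(.004,.088))
E
```

```text
panel [0.4726 0.1716 0.1385 0.5219] [ 7.9338 29.9   ]
[ 1.2  1.6  1.   0.5 -0.1 -0.7  1.3  1.4 -1.1 -3.1 -1.8  0.7 -0.8  2.4]
hinge,top [[0.5158 0.1776 0.1233]
 [0.5763 0.1861 0.2035]]
foot in panel frame [-0.0557  0.0037  0.0359]
dist from hinge 0.08555001808153635 theta 0.4774032846526797
```

```bash
python3 - <<'E'
from h import *
np.set_printoptions(precision=4,suppress=True,linewidth=150)
from workcell import monitor
s=monitor.sense();R0=Rn.from_euler('xyz',s["tool_rot"],degrees=True)
h=np.array([.5158,.1776,.1233]);ax=np.array([-np.sin(.1385),np.cos(.1385),0])
ft=s["tool_pos"]+[0.002,-.0015,.0089]
T=[]
for d,e in [(0,.1),(0.05,.18),(.1,.25),(.15,.3),(.2,.35),(.25,.4),(.3,.45),(.35,.5)]:
    f2=h+Rn.from_rotvec(ax*d).apply(ft-h); Re=Rn.from_rotvec(ax*e)
    T.append((f2+Re.apply(s["tool_pos"]-ft),(Re*R0).as_euler('xyz',degrees=True)))
rows(T)
E
```

```text
t 5.97 pos [0.44   0.1726 0.0715] rot [-180.      0.01    7.06] F [-2.08 -0.17 -1.47] w 0.0359
[-0.09  0.   -0.02] [-0.1 -5.7  0. ]
[-0.36  0.01 -0.42] [ -0.2 -10.3   0. ]
[-0.61  0.01 -0.83] [ -0.2 -14.3   0. ]
[-0.81  0.01 -1.25] [ -0.3 -17.2   0. ]
[-1.    0.02 -1.67] [ -0.3 -20.1   0. ]
[-1.16  0.02 -2.1 ] [ -0.3 -22.9   0. ]
[-1.31  0.02 -2.54] [ -0.4 -25.8   0. ]
[-1.43  0.02 -2.99] [ -0.4 -28.6   0. ]
```

Call:
jog_arm(targets=[[-0.1, 0, 0, 0, -5.7, 0, 3.3], [-0.1, 0, 0, 0, -8, 0, 3.3], [-0.4, 0, -0.4, 0, -11.5, 0, 3.3], [-0.6, 0, -0.8, 0, -14.5, 0, 3.3], [-0.8, 0, -1.25, 0, -17.2, 0, 3.3], [-1.0, 0, -1.65, 0, -20, 0, 3.3], [-1.15, 0, -2.1, 0, -23, 0, 3.3], [-1.15, 0, -2.1, 0, -23, 0, 3.3]])

```text
clock: 6.98
tool_pos: [0.4287, 0.1713, 0.0919]
tool_rot: [-180.0, 23.1, 7.0]
force: [-3.0, 0.2, -0.8]
grip_width: 0.0355
```

```bash
python3 look.py d side,200,170,310,290
```

```text
side scale 4.833333333333333
```

View pics/d_side.png

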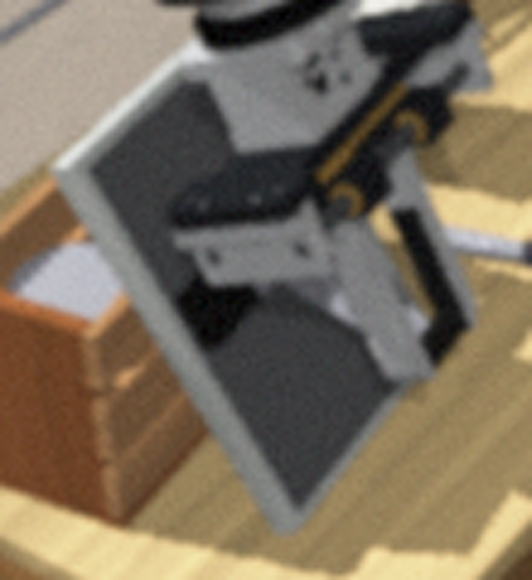

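```bash
cat > fit.py <<'E'
from h import *
import sys
np.set_printoptions(precision=4,suppress=True,linewidth=150)
k=4.8333
S=lambda x,y:(x/k+200-.4,y/k+170-.4)
off=np.array([-.0006,.0009,.0004])
def fit(s,th0=.55):
    Q=np.array([[.007,.075,.21],[-.007,.075,.21],[-.007,.075,0],[.007,.075,0]])
    from workcell import monitor
    ss=monitor.sense(); R=Rn.from_euler('xyz',ss["tool_rot"],degrees=True)
    ft=ss["tool_pos"]-R.apply([0,0,.009])+[.002,-.0015,0]
    def f(p):
        fo=pan(p,foot(p[4],p[5]))[0]
        return np.r_[(proj("side",pan(p,Q)-off)-s).ravel(),(fo-ft)*300,(p[2]-.125)*50]
    r=least_squares(f,[.47,.17,.125,.48,th0,0]);p=r.x
    print("panel",p);print(r.fun.round(1));print("hinge",pan(p,[-.013,0,.11]))
    return p
E
python3 - <<'E'
from fit import *
fit([S(57,163),S(88,178),S(300,522),S(275,530)])
E
```

```text
panel [0.4782 0.1726 0.1522 0.4632 0.7635 0.0043]
[ 0.5  0.6 -1.2 -3.5 -0.1  1.7  0.4  0.5 -0.8 -0.1 -0.3  1.4]
hinge [[0.5153 0.1783 0.1253]]
```

```bash
python3 - <<'E'
from h import *
np.set_printoptions(precision=4,suppress=True,linewidth=150)
from workcell import monitor
s=monitor.sense();R0=Rn.from_euler('xyz',s["tool_rot"],degrees=True)
h=np.array([.5153,.1783,.1253]);ax=np.array([-np.sin(.13),np.cos(.13),0])
ft=s["tool_pos"]-R0.apply([0,0,.009])+[.002,-.0015,0]
T=[]
for d in (.05,.1,.15):
    f2=h+Rn.from_rotvec(ax*d).apply(ft-h); Re=Rn.from_rotvec(ax*d)
    T.append((f2+Re.apply(s["tool_pos"]-ft),(Re*R0).as_euler('xyz',degrees=True)))
rows(T)
E
```

```text
t 7.03 pos [0.4287 0.1713 0.092 ] rot [-179.99   22.98    7.06] F [-1.95  0.49 -1.18] w 0.0361
[-0.31  0.   -0.34] [-0.  -2.9  0. ]
[-0.61  0.   -0.7 ] [-0.  -5.7  0. ]
[-0.89  0.   -1.07] [-0.1 -8.6  0. ]
```

Call:
jog_arm(targets=[[-0.3, 0, -0.35, 0, -2.9, 0, 3.3], [-0.3, 0, -0.35, 0, -2.9, 0, 3.3]])

```text
clock: 7.28
tool_pos: [0.4273, 0.171, 0.0965]
tool_rot: [180.0, 25.9, 7.1]
force: [-3.2, 0.1, -1.3]
grip_width: 0.0361
```

Call:
jog_arm(targets=[[-0.3, 0, -0.35, 0, -2.9, 0, 3.3], [-0.3, 0, -0.35, 0, -2.9, 0, 3.3]])

```text
clock: 7.52
tool_pos: [0.4261, 0.1708, 0.1009]
tool_rot: [180.0, 28.7, 7.1]
force: [-4.5, 0.1, -3.3]
grip_width: 0.0359
```

```bash
python3 look.py e side,200,170,310,290
```

```text
side scale 4.833333333333333
```

View pics/e_side.png

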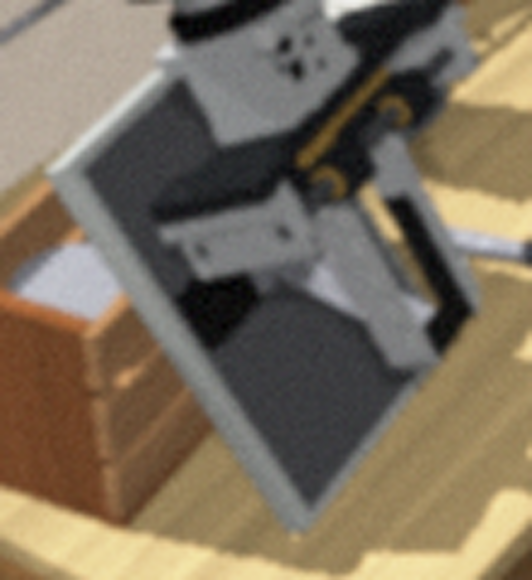

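At the stop: the last step turned the panel itself (bottom corner from (290,530) to (303,525) in the crop) and the force rose. I'll release and back off.

Call:
jog_arm(targets=[[0, 0, 0, 0, 0, 0, 4.0], [0, 0, 0, 0, 0, 0, 5.0], [0, 0, 0, 0, 0, 0, 5.6], [-1.5, 0, 0, 0, 0, 0, 5.6], [-3, 0, 0, 0, 0, 0, 5.6], [-6, 0, 0, 0, 0, 0, 5.6], [-9, 0, 0, 0, 5, 0, 5.6], [-11, 0, -6, 0, 10, 0, 5.6], [-11, 0, -12, 0, 10, 0, 5.6], [-11, 0, -12, 0, 10, 0, 5.6]])

```text
clock: 8.82
tool_pos: [0.3897, 0.1668, 0.2633]
tool_rot: [-179.9, 18.4, 7.0]
force: [-0.4, 0.2, -1.1]
grip_width: 0.0557
```

```bash
python3 look.py f side,190,160,320,290 top,180,110,310,230
```

```text
side scale 4.461538461538462
top scale 4.833333333333333
```

View pics/f_side.png

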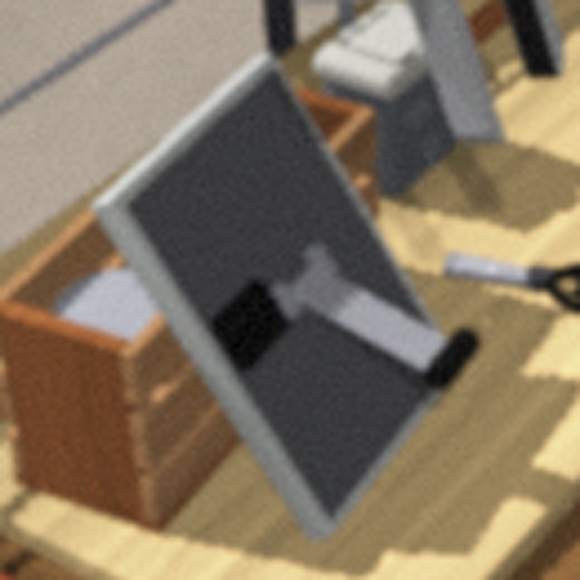

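View pics/f_top.png

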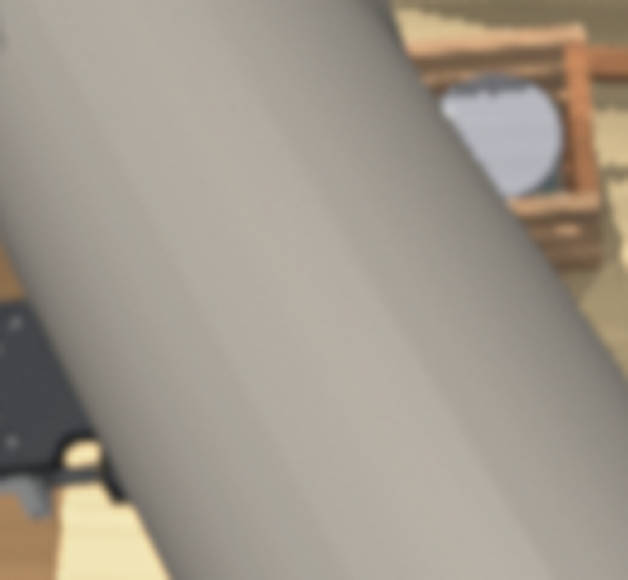

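Kickstand fully out (foot at (455,360) in the crop), panel still leaning. I move aside, turn the wrist, and take a clear view.

```bash
python3 - <<'E'
from h import *
np.set_printoptions(suppress=True)
rows([((.45,.05,.38),(180,0,50)),((.56,-.15,.42),(180,0,92))])
E
```

```text
t 8.93 pos [0.3873 0.166  0.2598] rot [179.99  18.74   7.05] F [-0.11 -0.04  0.14] w 0.0559
[  0.69  12.28 -12.92] [ -7.   17.9 -42.6]
[  7.41  33.48 -19.42] [-13.9  15.2 -84.1]
```

Call:
jog_arm(targets=[[0, 2, -10, -2, 8, -10, 5.6], [0.7, 8, -13, -5, 15, -20, 5.6], [0.7, 12, -13, -7, 18, -30, 5.6], [0.7, 12, -13, -7, 18, -42, 5.6], [7.4, 33, -19, -14, 15, -84, 5.6], [7.4, 33, -19, -14, 15, -84, 5.6], [7.4, 33, -19, -14, 15, -84, 5.6], [7.4, 33, -19, -14, 15, -84, 5.6], [7.4, 33, -19, -14, 15, -84, 5.6], [7.4, 33, -19, -14, 15, -84, 5.6]])

```text
clock: 10.18
tool_pos: [0.5581, -0.1452, 0.4138]
tool_rot: [-179.8, 0.1, 91.8]
force: [-0.7, 1.0, -1.0]
grip_width: 0.0558
```

```bash
python3 look.py g side,190,160,300,290 top,190,120,300,210; python3 -c "
from workcell import monitor
print(monitor.sense()['joint_positions'])"
```

```text
side scale 4.461538461538462
top scale 6.444444444444445
[ 17.28944318   9.09327764 -10.87377388  86.92758489   1.91253924
  84.26675887   8.09462864]
```

View pics/g_side.png

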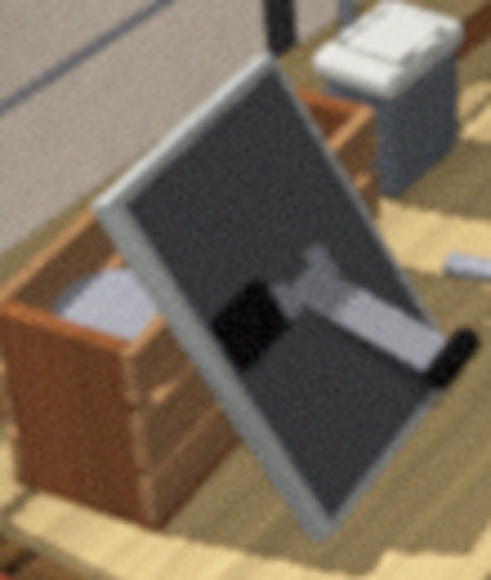

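View pics/g_top.png

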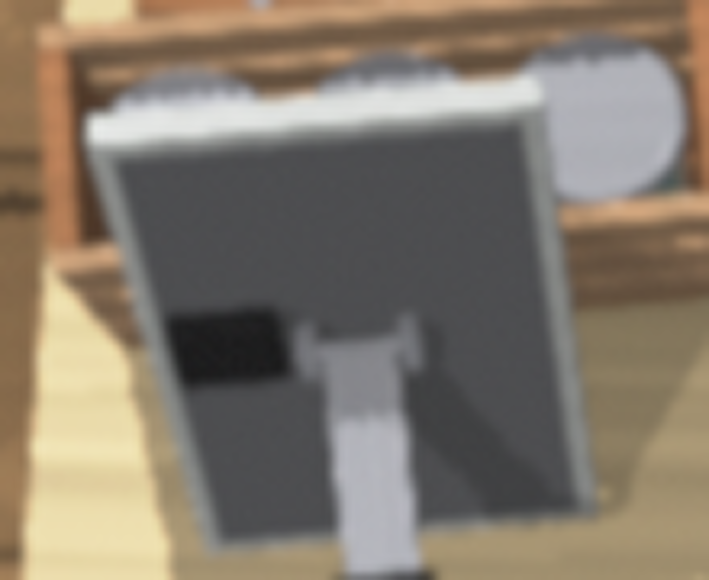

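```bash
cat > fit2.py <<'E'
from h import *
np.set_printoptions(precision=4,suppress=True,linewidth=150)
k=4.4615;m=6.4444
T=lambda x,y:(x/m+190-.4,y/m+120-.4); S=lambda x,y:(x/k+190-.4,y/k+160-.4)
P=np.array([[.007,.075,.21],[.007,-.075,.21],[-.007,.075,.21],[-.007,-.075,.21],[-.007,.075,0],[-.007,-.075,0]])
t=[T(87,120),T(537,80),T(95,158),T(545,118),T(212,550),T(597,512)]
Q=np.array([[.007,.075,.21],[.007,-.075,.21],[-.007,.075,0]])
s=[S(95,205),S(264,52),S(322,540),S(434,378),S(466,345)]
def f(p,th=None):
    th=p[4]; F=[foot(th,.018),foot(th,-.018)]
    return np.r_[(proj("top",pan(p,P)+p[5:8])-t).ravel(),(proj("side",pan(p,np.vstack([Q,F]))-p[5:8])-s).ravel(),p[5:8]*500]
r=least_squares(f,[.45,.15,0,.44,.7,0,0,0]);p=r.x;print("panel",p,np.degrees(p[2:5]));print(r.fun.round(1))
E
python3 fit2.py
```

```text
panel [ 0.4709  0.1744  0.1107  0.5008  0.7432 -0.0006 -0.0006  0.0001] [ 6.3444 28.6924 42.5821]
[ 0.4  0.6  1.   0.7 -1.2 -0.6 -0.  -0.6 -0.7 -0.4  0.5 -0.  -0.1 -0.7 -0.8  0.1  0.2  0.1  0.3  1.1  0.5 -0.8 -0.3 -0.3  0. ]
```

```bash
cat > pose.py <<'E'
from h import *
M=np.array([[0,1,0],[1,0,0],[0,0,-1.]])
def tool_at(p,L,front=1,z0=.018):
    R=Rn.from_euler('ZY',[p[2],p[3]]).as_matrix()
    return pan(p,L,z0,front)[0],Rn.from_matrix(R@M).as_euler('xyz',degrees=True)
E
python3 - <<'E'
from pose import *
np.set_printoptions(suppress=True)
p=[.4709,.1744,.1107,.5008]
A=tool_at(p,[0,0,.169+.09]);B=tool_at(p,[0,0,.169]);print(A,B)
rows([((.62,.1,.42),A[1]),A,B])
E
```

```text
(array([0.59449185, 0.18813778, 0.24855537]), array([-151.30627362,   -0.        ,   96.34264279])) (array([0.55154487, 0.18336403, 0.16960748]), array([-151.30627362,   -0.        ,   96.34264279]))
t 10.28 pos [ 0.5581 -0.1444  0.4147] rot [-179.85    0.17   91.74] F [0.54 0.16 0.56] w 0.0561
[24.24  6.92 -0.63] [28.5 -1.  -4.5]
[33.18  4.69 16.5 ] [28.5 -1.  -4.5]
[32.86  0.4  24.4 ] [28.5 -1.  -4.5]
```

Call:
jog_arm(targets=[[24, 7, -0.6, 10, 0, -2, 3.6], [24, 7, -0.6, 20, 0, -4, 3.6], [24, 7, -0.6, 28.5, -1, -4.5, 3.6], [24, 7, -0.6, 28.5, -1, -4.5, 3.6], [24, 7, -0.6, 28.5, -1, -4.5, 3.6], [33.2, 4.9, 14, 28.5, -1, -4.5, 3.6], [33.2, 4.7, 15.5, 28.5, -1, -4.5, 3.6], [33.2, 4.7, 16.5, 28.5, -1, -4.5, 3.6], [33.2, 4.7, 16.5, 28.5, -1, -4.5, 3.6], [33.2, 4.7, 16.5, 28.5, -1, -4.5, 3.6]])

```text
clock: 11.52
tool_pos: [0.5946, 0.1874, 0.2504]
tool_rot: [-151.4, 0.1, 96.4]
force: [0.2, -0.9, 0.6]
grip_width: 0.0361
```

```bash
python3 look.py hh side,190,110,320,270; python3 - <<'E'
from pose import *
np.set_printoptions(suppress=True)
p=[.4709,.1744,.1107,.5008]
rows([tool_at(p,[0,0,.2]),tool_at(p,[0,0,.169])])
E
```

```text
side scale 3.625
t 11.57 pos [0.5953 0.1868 0.2512] rot [-151.53    0.09   96.37] F [ 0.69 -0.43  0.07] w 0.0359
[0.15 0.05 6.16] [ 0.2  0.1 -0. ]
[0.15 0.04 9.26] [ 0.2  0.1 -0. ]
```

View pics/hh_side.png

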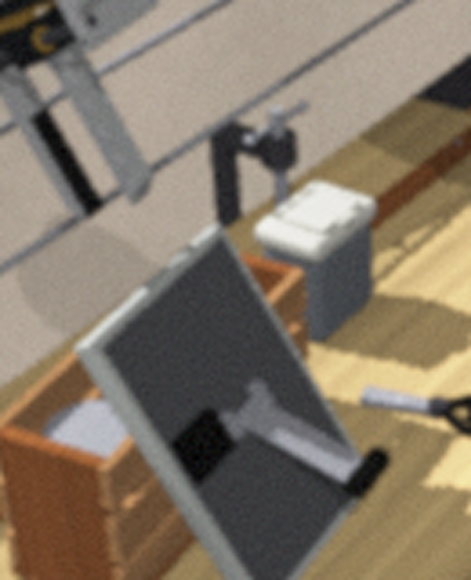

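Fingers line up astride the top edge. Sliding on now.

Call:
jog_arm(targets=[[0.1, 0, 4, 0, 0, 0, 3.6], [0.1, 0, 7, 0, 0, 0, 3.6], [0.1, 0, 9.2, 0, 0, 0, 3.6], [0.1, 0, 9.2, 0, 0, 0, 3.6], [0.1, 0, 9.2, 0, 0, 0, 3.6]])

```text
clock: 12.2
tool_pos: [0.5521, 0.1832, 0.1703]
tool_rot: [-151.6, 0.0, 96.4]
force: [0.7, -0.6, 0.0]
grip_width: 0.036
```

```bash
python3 look.py i side,190,110,320,270 top,190,100,300,210
```

```text
side scale 3.625
top scale 5.2727272727272725
```

View pics/i_side.png

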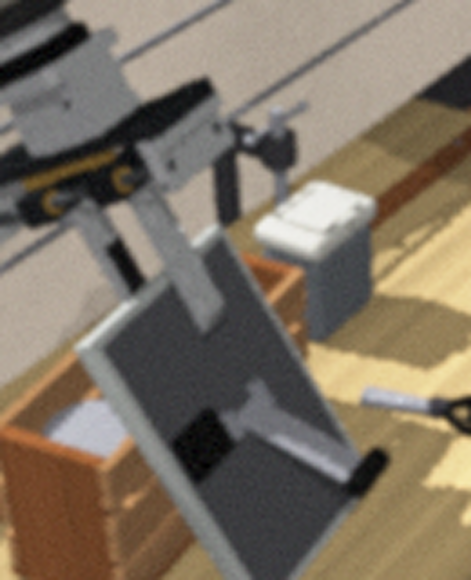

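View pics/i_top.png

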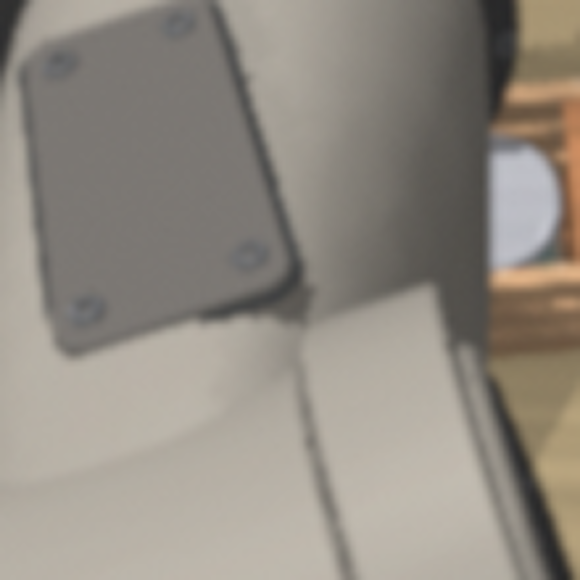

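Call:
jog_arm(targets=[[0, 0, 0, 0, 0, 0, 2.4], [0, 0, 0, 0, 0, 0, 1.8], [0, 0, 0, 0, 0, 0, 1.5], [0, 0, 0, 0, 0, 0, 1.1], [0, 0, 0, 0, 0, 0, 1.1], [0, 0, 0, 0, 0, 0, 1.1]], newtons=20)

```text
clock: 13.05
tool_pos: [0.5505, 0.1835, 0.1687]
tool_rot: [-151.4, 0.1, 96.5]
force: [-0.8, -0.5, 4.3]
grip_width: 0.0141
```

```bash
python3 - <<'E'
from pose import *
np.set_printoptions(suppress=True,precision=4)
rows([])
# candidate goal: batten yaw -1deg
yaw=np.radians(-1.0)
E
```

```text
t 13.05 pos [0.5505 0.1835 0.1687] rot [-151.39    0.06   96.47] F [-0.78 -0.54  4.27] w 0.0141
```

```bash
python3 - <<'E'
from pose import *
np.set_printoptions(suppress=True,precision=4)
from workcell import monitor
s=monitor.sense()
p=[.622,-.206,np.radians(-1.0),-.52]
G=tool_at(p,[0,0,.169],front=-1); print(G)
H=(G[0]+[0,0,.2],G[1]); G2=(G[0]+[0,0,.03],G[1])
tp=s["tool_pos"];tr=s["tool_rot"]
rows([(tp+[-.02,0,.03],tr),(tp+[-.03,0,.22],tr),((.52,.03,.40),(180,0,92)),H,G2])
E
```

```text
(array([ 0.538 , -0.2045,  0.1681]), array([150.2062,   0.    ,  89.    ]))
t 13.05 pos [0.5505 0.1835 0.1687] rot [-151.39    0.06   96.47] F [-0.78 -0.54  4.27] w 0.0141
[ 0.22 -3.18 -1.68] [0. 0. 0.]
[  0.32 -13.15 -17.89] [0. 0. 0.]
[-14.93 -15.25 -18.01] [-28.6   1.2   4.4]
[-38.43 -14.46 -14.79] [-58.3  -0.    7.8]
[-38.41  -6.32   0.13] [-58.3  -0.    7.8]
```

Call:
jog_arm(targets=[[0.1, -1.5, -0.8, 0, 0, 0, 1.1], [0.2, -3.2, -1.7, 0, 0, 0, 1.1], [0.3, -6, -5, 0, 0, 0, 1.1], [0.3, -9, -10, 0, 0, 0, 1.1], [0.3, -13, -18, 0, 0, 0, 1.1], [0.3, -13, -18, 0, 0, 0, 1.1], [0.3, -13, -18, 0, 0, 0, 1.1]])

```text
clock: 13.92
tool_pos: [0.5225, 0.1836, 0.3911]
tool_rot: [-151.7, -0.0, 96.5]
force: [0.7, 0.2, -4.7]
grip_width: 0.0141
```

```bash
python3 look.py j side,160,30,400,270; python3 - <<'E'
from pose import *
np.set_printoptions(suppress=True,precision=4)
p=[.622,-.206,np.radians(-1.0),-.52]
G=tool_at(p,[0,0,.169],front=-1)
H=(G[0]+[0,0,.2],G[1])
rows([((.52,.03,.40),(180,0,92)),H])
E
```

```text
side scale 2.4166666666666665
t 13.97 pos [0.5221 0.1835 0.3891] rot [-151.5     0.04   96.47] F [ 0.65 -0.05 -4.83] w 0.014
[-15.23  -2.22  -0.02] [-28.5   1.1   4.4]
[-38.73  -1.44   3.2 ] [-58.2  -0.1   7.8]
```

View pics/j_side.png

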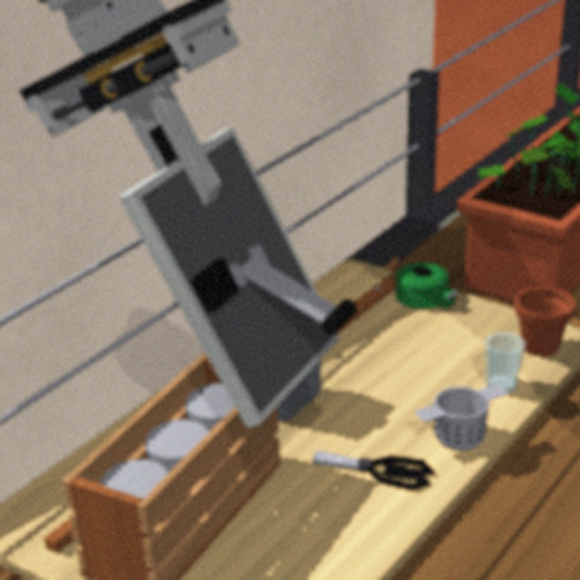

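Panel held by its top edge, clear of the crate, leg open (foot at (340,315)), weight ≈4.8 N. Carrying it over.

Call:
jog_arm(targets=[[-5, -0.7, 0, -8, 0, 1.4, 1.1], [-10, -1.5, 0, -18, 0.5, 3, 1.1], [-15, -2.2, 0, -28, 1, 4.4, 1.1], [-21, -2, 0.8, -36, 1, 5.2, 1.1], [-27, -2, 1.6, -44, 0.5, 6, 1.1], [-33, -1.7, 2.4, -52, 0, 7, 1.1], [-38.7, -1.4, 3.2, -58.2, 0, 7.8, 1.1], [-38.7, -1.4, 3.2, -58.2, 0, 7.8, 1.1], [-38.7, -1.4, 3.2, -58.2, 0, 7.8, 1.1], [-38.7, -1.4, 3.2, -58.2, 0, 7.8, 1.1], [-38.7, -1.4, 3.2, -58.2, 0, 7.8, 1.1], [-38.7, -1.4, 3.2, -58.2, 0, 7.8, 1.1]])

```text
clock: 15.48
tool_pos: [0.5388, -0.2037, 0.3677]
tool_rot: [150.3, -0.0, 89.0]
force: [-0.5, 0.6, -4.6]
grip_width: 0.0137
```

```bash
python3 look.py k side,220,30,420,210 top,280,80,500,240; python3 - <<'E'
from pose import *
np.set_printoptions(suppress=True,precision=4)
p=[.622,-.206,np.radians(-1.0),-.52]
G=tool_at(p,[0,0,.169],front=-1)
rows([(G[0]+[0,0,.06],G[1]),(G[0]+[0,0,.015],G[1])])
E
```

```text
side scale 3.2222222222222223
top scale 3.5454545454545454
t 15.57 pos [ 0.5387 -0.2039  0.3677] rot [150.32  -0.01  89.02] F [ 0.37  0.38 -3.76] w 0.0139
[-0.06 -6.97 12.1 ] [-0.1 -0.   0. ]
[-0.07 -9.19 16.  ] [-0.1 -0.   0. ]
```

View pics/k_side.png

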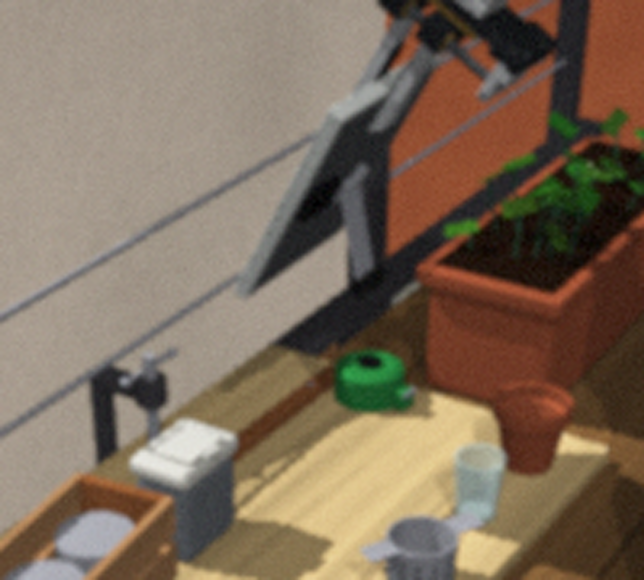

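View pics/k_top.png

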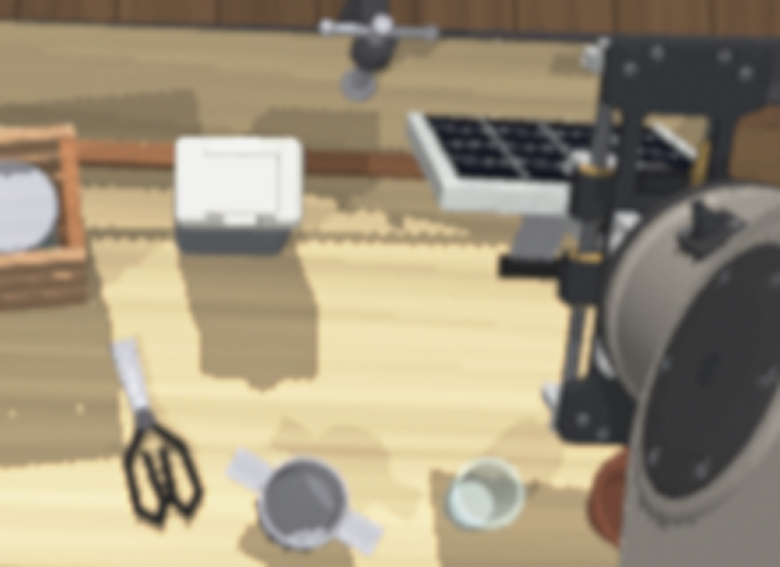

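Call:
jog_arm(targets=[[0, -3, 5.2, 0, 0, 0, 1.1], [0, -5.5, 9.5, 0, 0, 0, 1.1], [0, -7.5, 13, 0, 0, 0, 1.1], [0, -9.2, 16, 0, 0, 0, 1.1], [0, -9.2, 16, 0, 0, 0, 1.1], [0, -9.2, 16, 0, 0, 0, 1.1]])

```text
clock: 16.32
tool_pos: [0.5387, -0.2044, 0.1846]
tool_rot: [150.2, 0.0, 89.0]
force: [-0.7, -0.4, -2.8]
grip_width: 0.0139
```

```bash
python3 look.py l side,260,80,400,200 top,330,90,480,200; python3 - <<'E'
from pose import *
np.set_printoptions(suppress=True,precision=4)
p=[.622,-.206,np.radians(-1.0),-.52]
G=tool_at(p,[0,0,.169],front=-1)
rows([(G[0]+[0,0,.0],G[1])])
# predicted projections of panel from tool
for L in ([.007,.075,0],[.007,-.075,0],[-.007,.075,0],[-.007,.075,.21],[.007,.075,.21]):
    q=pan(p,L,front=-1)[0]+[0,0,.015]; print(L,q,proj("side",q),proj("top",q))
E
```

```text
side scale 4.833333333333333
top scale 5.2
t 16.43 pos [ 0.5388 -0.2044  0.1851] rot [150.17  -0.    89.  ] F [ 0.07 -0.39 -3.94] w 0.0142
[-0.02 -0.91  1.43] [ 0. -0. -0.]
[0.007, 0.075, 0] [ 0.6294 -0.1311  0.04  ] [[291.5083 177.3285]] [[376.0625 137.7098]]
[0.007, -0.075, 0] [ 0.6268 -0.2811  0.04  ] [[318.3557 156.1064]] [[435.8478 139.9073]]
[-0.007, 0.075, 0] [ 0.6172 -0.1309  0.033 ] [[294.9424 180.514 ]] [[375.612  143.2102]]
[-0.007, 0.075, 0.21] [ 0.5129 -0.1291  0.2152] [[326.2652 134.1023]] [[387.1935 166.185 ]]
[0.007, 0.075, 0.21] [ 0.5251 -0.1293  0.2222] [[322.3913 130.5695]] [[387.7904 159.7104]]
```

View pics/l_side.png

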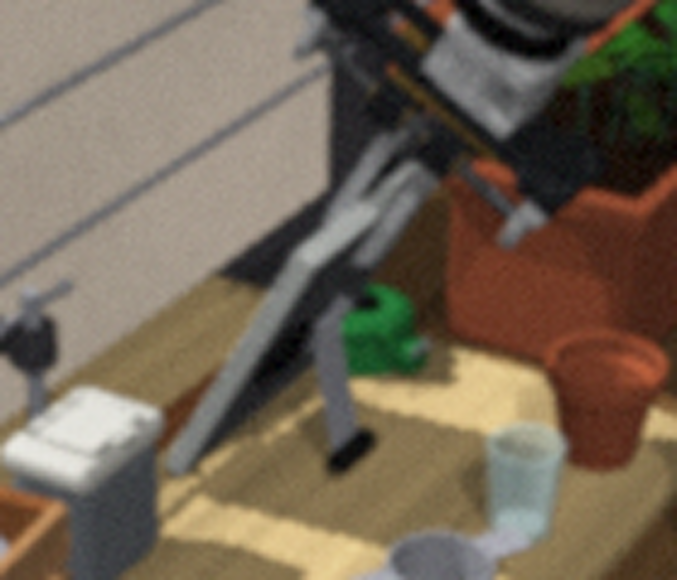

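View pics/l_top.png

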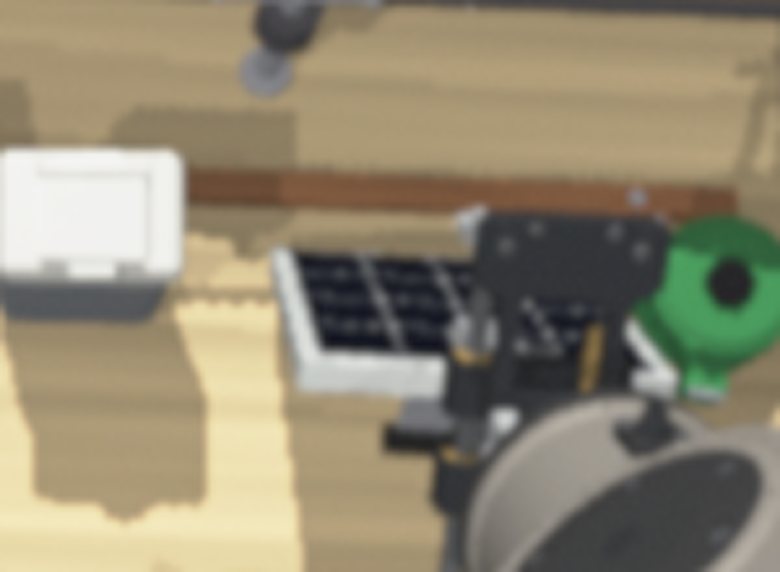

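```bash
cat > fit3.py <<'E'
from pose import *
np.set_printoptions(precision=4,suppress=True,linewidth=150)
def held(s,phi,d=(0,0,0),L=None,lean=0):
    """world points of panel-frame L when TCP at panel (0,0,.169), in-plane slip phi about panel x at grasp pt, shift d in panel"""
    Rt=Rn.from_euler('xyz',s["tool_rot"],degrees=True).as_matrix()@M
    Rp=Rt@Rn.from_euler('YX',[lean,phi]).as_matrix(); g=np.array([0,0,.188])
    G=s["tool_pos"]+Rt@np.array([0,0,.019])
    return (np.atleast_2d(L)-g)@Rp.T+G+Rt@np.array(d)
def fit(s,t,P,sd,Q):
    f=lambda q:np.r_[(proj("top",held(s,q[0],q[1:4],P,q[4]))-t).ravel(),(proj("side",held(s,q[0],q[1:4],Q,q[4]))-sd).ravel(),q[1:4]*300,q[4]*60]
    r=least_squares(f,[0,0,0,0,0],loss='soft_l1'); print("phi deg",np.degrees(r.x[0]),"shift",r.x[1:4],"lean",np.degrees(r.x[4]));print(f(r.x).round(1)); return r.x
E
python3 - <<'E'
from fit3 import *
from workcell import monitor
s=monitor.sense()
k=5.2;T=lambda x,y:(x/k+330-.4,y/k+90-.4)
m=4.8333;S=lambda x,y:(x/m+260-.4,y/m+80-.4)
A=[.007,.075,0];B=[.007,.075,.21];Cc=[-.007,.075,.21];D=[-.007,.075,0]
q=fit(s,[T(273,248),T(300,358),T(302,391),T(385,437)],np.array([A,B,Cc,foot(.75,.018)]),
 [S(170,466),S(190,472),S(298,254),S(340,458),S(366,443)],np.array([A,D,B,foot(.75,.018),foot(.75,-.018)]))
L=np.array([A,[.007,-.075,0],D,[-.007,-.075,0],foot(.75,.018)]); print(held(s,q[0],q[1:4],L,q[4]))
E
```

```text
phi deg -4.348592270771666 shift [-0.0002 -0.0018 -0.001 ] lean -0.17742082166033107
[ 0.2 -0.6  0.3 -0.  -0.7  0.   0.   1.6 -1.4 -0.6 -2.1  1.3 -0.1 -0.6  0.7  1.5  1.8 -1.3 -0.1 -0.5 -0.3 -0.2]
[[ 0.6334 -0.1473  0.0368]
 [ 0.6251 -0.2967  0.0466]
 [ 0.6213 -0.1471  0.0298]
 [ 0.613  -0.2965  0.0396]
 [ 0.5344 -0.1987  0.0408]]
```

The panel slipped about 4.4° in-plane in the hand during the carry: its bottom corner is at (382,138) in the top view against a predicted (376,138). I'll correct this with the wrist.

Call:
jog_arm(targets=[[0, 0, 0, 0, 2.2, 0, 1.1], [0, 0, 0, 0, 4.4, 0, 1.1], [0, 0, 0, 0, 4.4, 0, 1.1], [0, 0, 0, 0, 4.4, 0, 1.1]], newtons=25)

```text
clock: 16.92
tool_pos: [0.5381, -0.2042, 0.1839]
tool_rot: [150.2, -3.8, 91.2]
force: [0.4, -0.7, -4.4]
grip_width: 0.0142
```

```bash
python3 look.py m side,260,100,370,190 top,360,115,470,190
```

```text
side scale 6.444444444444445
top scale 7.090909090909091
```

View pics/m_side.png

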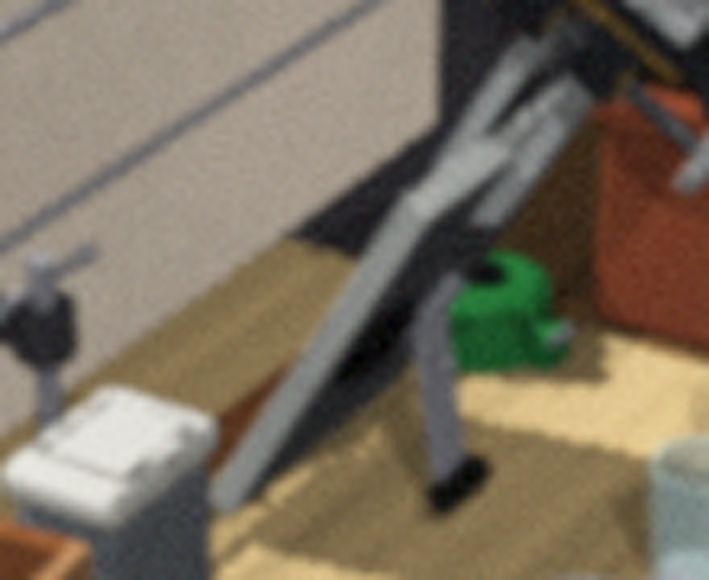

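View pics/m_top.png

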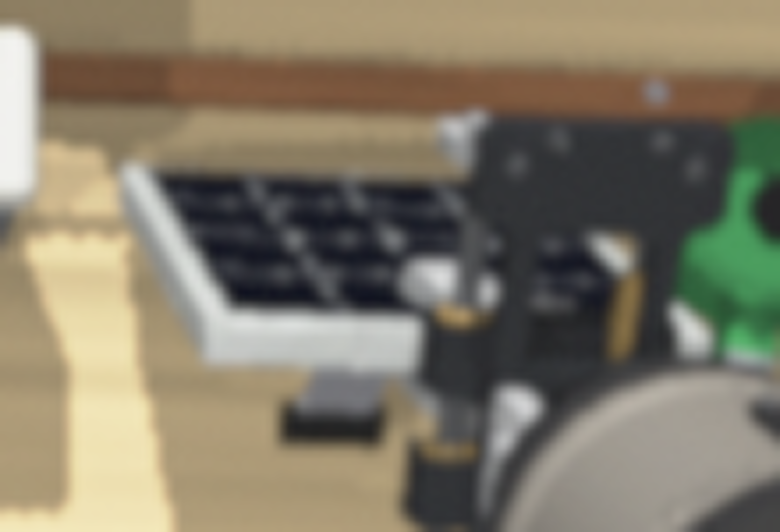

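```bash
python3 - <<'E'
from fit3 import *
from workcell import monitor
s=monitor.sense()
k=7.0909;T=lambda x,y:(x/k+360-.4,y/k+115-.4)
m=6.4444;S=lambda x,y:(x/m+260-.4,y/m+100-.4)
A=[.007,.075,0];B=[.007,.075,.21];Cc=[-.007,.075,.21];D=[-.007,.075,0]
q=fit(s,[T(120,166),T(212,310),T(208,362),T(283,424),T(382,424)],np.array([A,B,Cc,foot(.75,.018),foot(.75,-.018)]),
 [S(214,498),S(236,507),S(408,200),S(440,492),S(480,472)],np.array([A,D,B,foot(.75,.018),foot(.75,-.018)]))
L=np.array([A,[.007,-.075,0],D,[-.007,-.075,0],foot(.75,.018),foot(.75,-.018)]); print(held(s,q[0],q[1:4],L,q[4]))
rows([])
for u in [(40,97),(165,100),(300,106),(440,112)]: print(ray("top",T(*u),.034))
E
```

```text
phi deg -3.8618213548934612 shift [ 0.0015 -0.0023 -0.0008] lean -0.32770224971553924
[ 0.1 -1.3 -0.1  0.7 -0.2 -0.2 -0.1  0.6  0.4  1.1 -1.7 -0.3 -1.7  1.5 -0.3 -1.   0.9  1.3  0.8 -0.9  0.5 -0.7 -0.2 -0.3]
[[ 0.6316 -0.1323  0.0413]
 [ 0.6296 -0.2823  0.0401]
 [ 0.6194 -0.1321  0.0343]
 [ 0.6175 -0.2821  0.0331]
 [ 0.5349 -0.1881  0.0412]
 [ 0.5344 -0.2241  0.0409]]
t 17.02 pos [ 0.5381 -0.2038  0.1836] rot [150.21  -3.81  91.2 ] F [ 0.33 -0.23 -4.6 ] w 0.0138
[ 0.6553 -0.1048  0.034 ]
[ 0.6551 -0.1493  0.034 ]
[ 0.6539 -0.1974  0.034 ]
[ 0.6528 -0.2474  0.034 ]
```

Call:
jog_arm(targets=[[-0.04, -0.3, 0.52, 0, 0, 0, 1.1], [-0.08, -0.6, 1.04, 0, 0, 0, 1.1], [-0.08, -0.6, 1.04, 0, 0, 0, 1.1], [-0.08, -0.6, 1.04, 0, 0, 0, 1.1]])

```text
clock: 17.52
tool_pos: [0.5376, -0.2041, 0.1709]
tool_rot: [150.3, -3.8, 91.2]
force: [-0.1, -0.8, -3.1]
grip_width: 0.0141
```

Call:
jog_arm(targets=[[-0.01, -0.1, 0.17, 0, 0, 0, 1.1], [-0.01, -0.1, 0.17, 0, 0, 0, 1.1]])

```text
clock: 17.77
tool_pos: [0.5388, -0.2043, 0.1701]
tool_rot: [150.1, -3.8, 91.2]
force: [2.7, 1.9, 4.0]
grip_width: 0.0138
```

Call:
jog_arm(targets=[[0, -0.05, 0.09, 0, 0, 0, 1.1], [0, -0.05, 0.09, 0, 0, 0, 1.1]])

```text
clock: 18.02
tool_pos: [0.5395, -0.2044, 0.1698]
tool_rot: [150.0, -3.8, 91.2]
force: [3.2, 1.0, 9.5]
grip_width: 0.0141
```

Call:
jog_arm(targets=[[0, 0.05, -0.09, 0, 0, 0, 1.1], [0, 0.05, -0.09, 0, 0, 0, 1.1]])

```text
clock: 18.27
tool_pos: [0.5387, -0.2043, 0.1701]
tool_rot: [150.1, -3.8, 91.2]
force: [2.3, 1.1, 7.9]
grip_width: 0.0141
```

```bash
python3 look.py n side,260,100,370,190 top,360,115,470,190
```

```text
side scale 6.444444444444445
top scale 7.090909090909091
```

View pics/n_side.png

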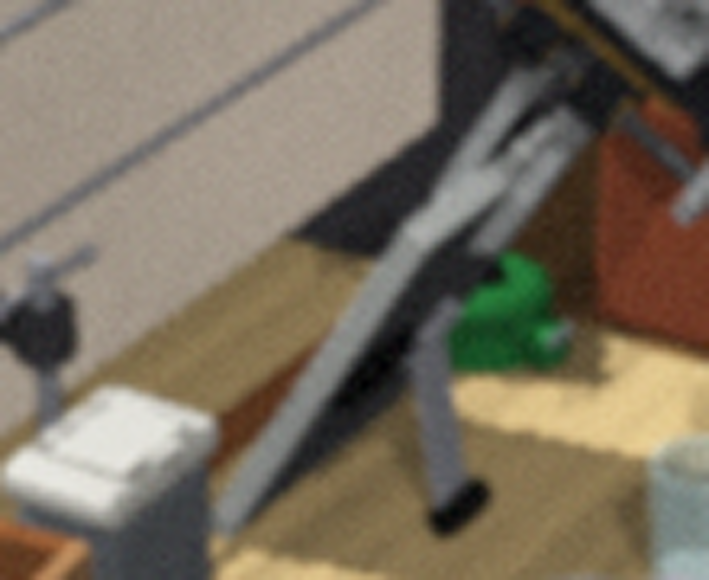

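View pics/n_top.png

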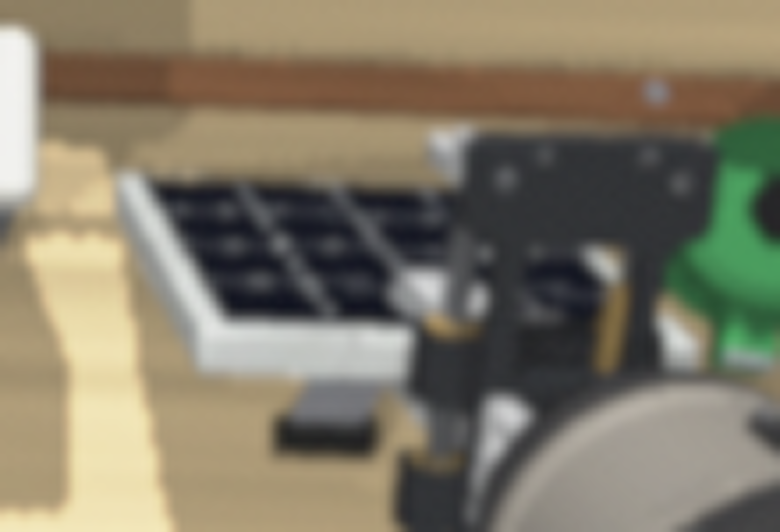

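```bash
python3 - <<'E'
from fit3 import *
from workcell import monitor
s=monitor.sense();print(s["force"],s["ft_torque"])
k=7.0909;T=lambda x,y:(x/k+360-.4,y/k+115-.4)
m=6.4444;S=lambda x,y:(x/m+260-.4,y/m+100-.4)
A=[.007,.075,0];B=[.007,.075,.21];Cc=[-.007,.075,.21];D=[-.007,.075,0]
q=fit(s,[T(117,175),T(205,322),T(200,370),T(276,436),T(376,438)],np.array([A,B,Cc,foot(.75,.018),foot(.75,-.018)]),
 [S(214,523),S(236,531),S(405,224),S(442,518),S(480,497)],np.array([A,D,B,foot(.75,.018),foot(.75,-.018)]))
L=np.array([A,[.007,-.075,0],D,[-.007,-.075,0],foot(.75,.018)-[0,0,0],foot(.75,-.018)]); print(held(s,q[0],q[1:4],L,q[4]))
Rt=Rn.from_euler('xyz',s["tool_rot"],degrees=True).as_matrix();print(Rt)
E
```

```text
[1.526  0.8366 7.8089] [ 0.2872 -1.2529  0.0455]
phi deg -3.986049515895187 shift [ 0.0015 -0.0018 -0.0001] lean 0.029717419305653518
[-0.  -0.7 -0.2  0.4 -0.1  0.   0.   0.3  0.3  0.5 -1.4 -0.4 -1.4  1.5 -0.1 -0.3  0.7  1.   0.9 -1.1  0.4 -0.5 -0.   0. ]
[[ 0.6311 -0.1328  0.0277]
 [ 0.6289 -0.2828  0.0268]
 [ 0.6189 -0.1326  0.0208]
 [ 0.6168 -0.2826  0.0199]
 [ 0.5343 -0.1885  0.0282]
 [ 0.5338 -0.2245  0.028 ]]
[[-0.0205  0.8677  0.4967]
 [ 0.9976 -0.0153  0.0679]
 [ 0.0665  0.4968 -0.8653]]
```

Call:
jog_arm(targets=[[0.03, 0.2, -0.35, 0, 0, 0, 1.1], [0.03, 0.2, -0.35, 0, 0, 0, 1.1], [0.03, 0.2, -0.35, 0, 0, 0, 1.1], [0.03, 0.2, -0.35, 0, 0, 0, 1.1]])

```text
clock: 18.88
tool_pos: [0.5376, -0.2039, 0.1729]
tool_rot: [150.3, -3.8, 91.2]
force: [-0.4, 0.7, -3.4]
grip_width: 0.014
```

```bash
cat > w.py <<'E'
import numpy as np
from scipy.spatial.transform import Rotation as Rn
from workcell import monitor
s=monitor.sense();np.set_printoptions(precision=3,suppress=True)
R=Rn.from_euler('xyz',s["tool_rot"],degrees=True)
print(s["clock"],"p",s["tool_pos"],"r",s["tool_rot"],"F",s["force"],"M",s["ft_torque"],"ref",s["tool_pos"]-R.apply([0,0,.2]))
E
python3 w.py
```

```text
18.875 p [ 0.538 -0.204  0.173] r [150.271  -3.843  91.181] F [-0.43   0.667 -3.388] M [-0.172  0.943 -0.032] ref [ 0.439 -0.218  0.346]
```

Call:
jog_arm(targets=[[-0.02, -0.13, 0.22, 0, 0, 0, 1.1], [-0.02, -0.13, 0.22, 0, 0, 0, 1.1], [-0.02, -0.13, 0.22, 0, 0, 0, 1.1]])

```text
clock: 19.25
tool_pos: [0.5377, -0.2041, 0.1706]
tool_rot: [150.3, -3.8, 91.2]
force: [1.0, -0.5, -3.4]
grip_width: 0.0138
```

```bash
python3 w.py
```

```text
19.25 p [ 0.538 -0.204  0.171] r [150.252  -3.834  91.177] F [ 1.026 -0.49  -3.414] M [-0.143  0.928 -0.004] ref [ 0.439 -0.218  0.344]
```

Call:
jog_arm(targets=[[0, -0.03, 0.05, 0, 0, 0, 1.1], [0, -0.03, 0.05, 0, 0, 0, 1.1], [0, -0.03, 0.05, 0, 0, 0, 1.1]])

```text
clock: 19.62
tool_pos: [0.5379, -0.204, 0.1703]
tool_rot: [150.2, -3.8, 91.2]
force: [0.7, -0.3, -2.7]
grip_width: 0.0138
```

```bash
python3 w.py
```

```text
19.625 p [ 0.538 -0.204  0.17 ] r [150.219  -3.83   91.183] F [ 0.651 -0.315 -2.726] M [-0.071  0.469  0.073] ref [ 0.439 -0.218  0.343]
```

Both foot and edge touch: the moment balance puts the contact centre at x≈0.57, between foot (0.534) and edge (0.619). Now I slide towards the batten.

Call:
jog_arm(targets=[[0, -0.02, 0.04, 0, 0, 0, 1.1], [-0.01, 0.24, 0.19, 0, 0, 0, 1.1], [-0.02, 0.5, 0.34, 0, 0, 0, 1.1], [-0.04, 0.76, 0.49, 0, 0, 0, 1.1], [-0.05, 1.02, 0.64, 0, 0, 0, 1.1], [-0.06, 1.24, 0.76, 0, 0, 0, 1.1], [-0.06, 1.24, 0.76, 0, 0, 0, 1.1]])

```text
clock: 20.5
tool_pos: [0.5526, -0.2043, 0.1696]
tool_rot: [150.2, -3.8, 91.2]
force: [1.1, 0.0, -2.0]
grip_width: 0.0138
```

```bash
python3 w.py; python3 look.py o side,260,100,370,190 top,360,115,470,190
```

```text
20.5 p [ 0.553 -0.204  0.17 ] r [150.239  -3.82   91.185] F [ 1.09   0.029 -2.033] M [-0.239  0.442 -0.012] ref [ 0.454 -0.218  0.343]
side scale 6.444444444444445
top scale 7.090909090909091
```

View pics/o_side.png

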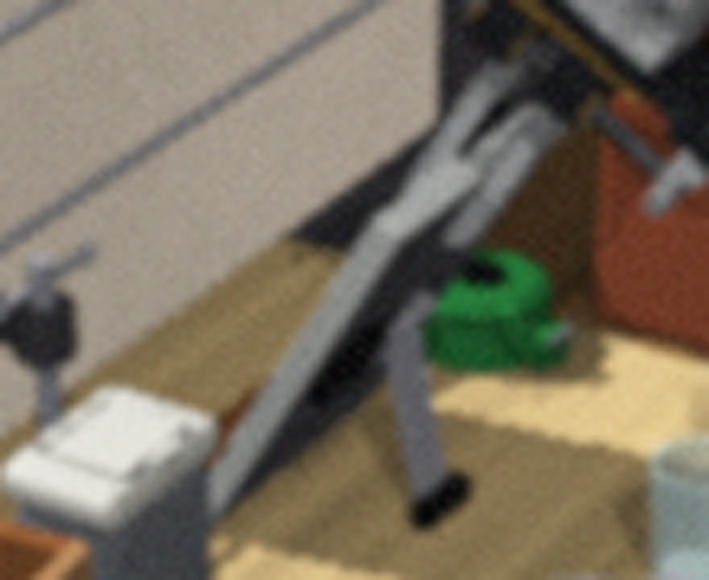

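View pics/o_top.png

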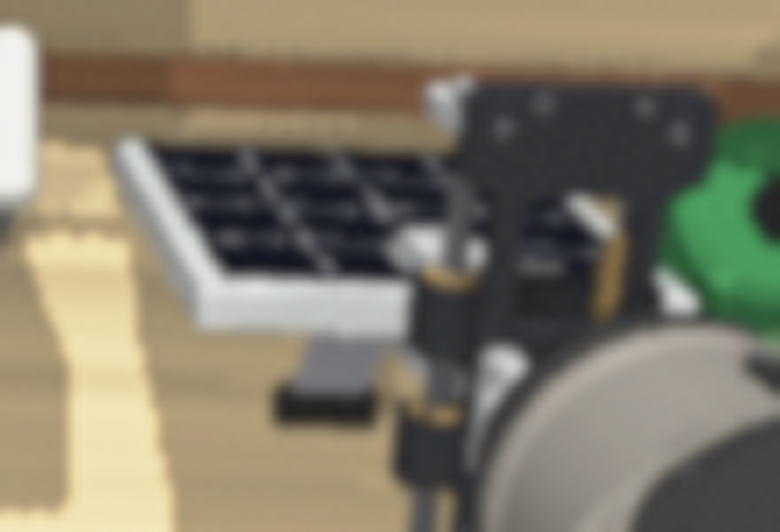

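Call:
jog_arm(targets=[[-0.01, 0.23, 0.2, 0, 0, 0, 1.1], [-0.02, 0.4, 0.3, 0, 0, 0, 1.1], [-0.02, 0.5, 0.35, 0, 0, 0, 1.1], [-0.02, 0.5, 0.35, 0, 0, 0, 1.1]])

```text
clock: 21.1
tool_pos: [0.5586, -0.2046, 0.1695]
tool_rot: [150.2, -3.8, 91.2]
force: [-3.5, -0.6, 5.1]
grip_width: 0.014
```

```bash
python3 w.py
```

```text
21.1 p [ 0.559 -0.205  0.169] r [150.195  -3.83   91.165] F [-3.46  -0.648  5.058] M [-0.254  0.829 -0.052] ref [ 0.459 -0.218  0.343]
```

Call:
jog_arm(targets=[[-0.01, 0.17, 0.1, 0, 0, 0, 1.1], [-0.01, 0.17, 0.1, 0, 0, 0, 1.1]])

```text
clock: 21.35
tool_pos: [0.5606, -0.2047, 0.1694]
tool_rot: [150.2, -3.8, 91.2]
force: [-2.6, -0.3, 5.2]
grip_width: 0.0144
```

```bash
python3 w.py
```

```text
21.35 p [ 0.561 -0.205  0.169] r [150.194  -3.825  91.161] F [-2.569 -0.299  5.167] M [-0.381  0.782 -0.096] ref [ 0.461 -0.218  0.343]
```

Call:
jog_arm(targets=[[-0.01, 0.17, 0.1, 0, 0, 0, 1.1], [-0.01, 0.17, 0.1, 0, 0, 0, 1.1]])

```text
clock: 21.6
tool_pos: [0.5626, -0.2048, 0.1694]
tool_rot: [150.2, -3.8, 91.2]
force: [-3.3, -0.8, 4.9]
grip_width: 0.014
```

Call:
jog_arm(targets=[[-0.01, 0.17, 0.1, 0, 0, 0, 1.1], [-0.01, 0.17, 0.1, 0, 0, 0, 1.1]])

```text
clock: 21.85
tool_pos: [0.5646, -0.2048, 0.1694]
tool_rot: [150.2, -3.8, 91.2]
force: [-3.0, -0.2, 5.2]
grip_width: 0.0137
```

```bash
python3 w.py; python3 look.py q side,260,100,370,190 top,360,115,470,190
```

```text
21.85 p [ 0.565 -0.205  0.169] r [150.188  -3.82   91.163] F [-2.999 -0.181  5.23 ] M [-0.327  0.67  -0.06 ] ref [ 0.465 -0.218  0.343]
side scale 6.444444444444445
top scale 7.090909090909091
```

View pics/q_top.png

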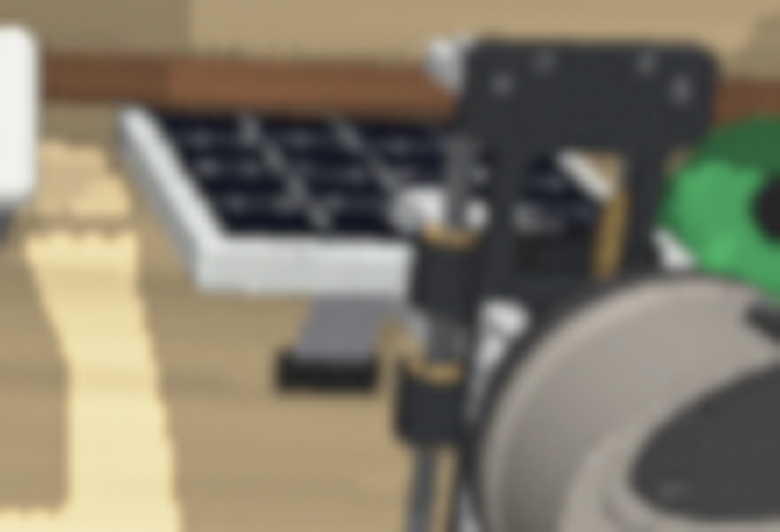

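Panel edge nearly at the batten (corner (120,108), batten near edge row ≈101). Next, 1 mm steps.

Call:
jog_arm(targets=[[-0.01, 0.09, 0.05, 0, 0, 0, 1.1], [-0.01, 0.09, 0.05, 0, 0, 0, 1.1]])

```text
clock: 22.2
tool_pos: [0.5656, -0.2048, 0.1694]
tool_rot: [150.2, -3.8, 91.2]
force: [-4.5, -0.0, 6.6]
grip_width: 0.0137
```

Call:
jog_arm(targets=[[0, 0.09, 0.05, 0, 0, 0, 1.1], [0, 0.09, 0.05, 0, 0, 0, 1.1]])

```text
clock: 22.45
tool_pos: [0.5663, -0.2047, 0.1695]
tool_rot: [150.2, -3.9, 91.2]
force: [-11.9, 1.4, 14.4]
grip_width: 0.014
```

```bash
python3 w.py
```

```text
22.45 p [ 0.566 -0.205  0.169] r [150.203  -3.863  91.172] F [-11.89    1.354  14.449] M [0.142 1.586 0.248] ref [ 0.467 -0.218  0.343]
```

```bash
python3 look.py r side,260,100,370,190 top,360,115,470,190
```

```text
side scale 6.444444444444445
top scale 7.090909090909091
```

View pics/r_top.png

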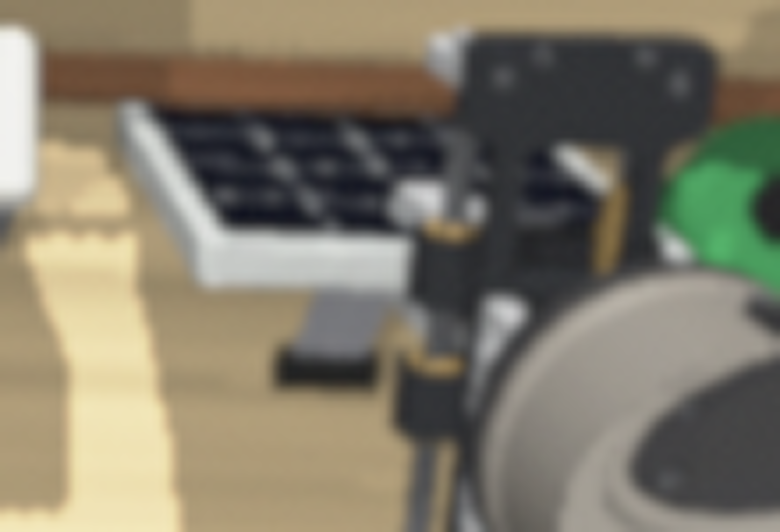

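View pics/r_side.png

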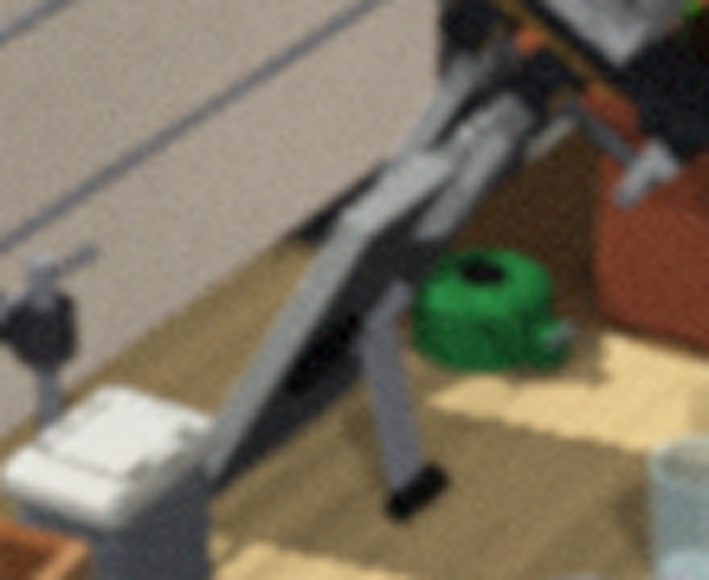

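```bash
python3 - <<'E'
from workcell import monitor,optics
import numpy as np
np.set_printoptions(precision=3,suppress=True)
a=[]
for i in range(6):
    optics.read_camera("top"); s=monitor.sense(); a.append(np.r_[s["force"],s["ft_torque"]])
a=np.array(a);print(a.mean(0),a.std(0),s["clock"])
d=a.mean(0)-np.r_[-3.0,-.4,5.2,-.35,.75,-.07]
rx=.66-.467
print(d,"ry from Mz:",(rx*d[1]-d[5])/d[0], "world y",-.218+(rx*d[1]-d[5])/d[0])
E
```

```text
[-10.698   1.397  14.375   0.142   1.544   0.261] [0.495 0.408 0.196 0.029 0.023 0.01 ] 22.85
[-7.698  1.797  9.175  0.492  0.794  0.331] ry from Mz: -0.00208740794345767 world y -0.22008740794345766
```

Contact: Fx jumped from −3 to −11 N, and the yaw moment puts the resultant near mid-width (y≈−0.22, panel centre −0.207), so it is home square. I'll ease off and let go.

Call:
jog_arm(targets=[[0, 0.0, -0.06, 0, 0, 0, 1.1], [0, 0.0, -0.06, 0, 0, 0, 1.1]])

```text
clock: 23.1
tool_pos: [0.566, -0.2047, 0.1695]
tool_rot: [150.2, -3.8, 91.2]
force: [-4.8, -0.3, 3.5]
grip_width: 0.014
```

```bash
python3 w.py
```

```text
23.1 p [ 0.566 -0.205  0.17 ] r [150.237  -3.838  91.166] F [-4.84  -0.289  3.542] M [-0.415  1.208 -0.121] ref [ 0.467 -0.218  0.343]
```

Call:
jog_arm(targets=[[0, 0, 0, 0, 0, 0, 1.5], [0, 0, 0, 0, 0, 0, 1.7], [0, 0, 0, 0, 0, 0, 2.2], [0, 0, 0, 0, 0, 0, 3.0], [0, 0, 0, 0, 0, 0, 3.4], [0, 0, 0, 0, 0, 0, 3.4]])

```text
clock: 23.85
tool_pos: [0.5661, -0.2046, 0.1695]
tool_rot: [150.2, -3.8, 91.2]
force: [0.0, 0.5, -0.0]
grip_width: 0.0343
```

```bash
python3 w.py;  python3 look.py s side,260,100,370,190 top,360,115,470,190
```

```text
23.85 p [ 0.566 -0.205  0.169] r [150.238  -3.834  91.184] F [ 0.046  0.497 -0.045] M [-0.122  0.393  0.003] ref [ 0.467 -0.218  0.343]
side scale 6.444444444444445
top scale 7.090909090909091
```

View pics/s_side.png

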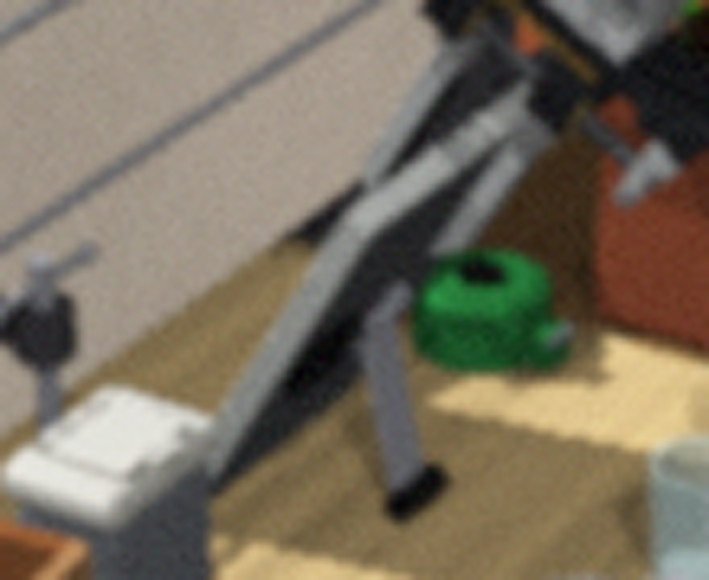

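View pics/s_top.png

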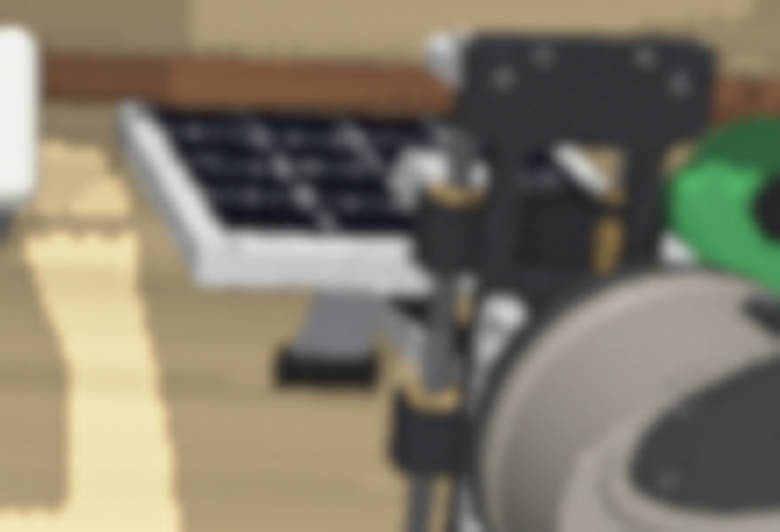

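The panel stayed put. Now I retract along the fingers.

Call:
jog_arm(targets=[[0, 0, -1.5, 0, 0, 0, 3.4], [0, 0, -4, 0, 0, 0, 3.4], [0, 0, -8, 0, 0, 0, 3.4], [0, -0.5, -14, 0, 0, 0, 3.4], [0, -1, -20, 0, 0, 0, 3.4], [20, 6, -22, 0, 0, 0, 3.4], [30, 6, -22, 0, 0, 0, 3.4], [30, 6, -22, 0, 0, 0, 3.4], [30, 6, -22, 0, 0, 0, 3.4], [30, 6, -22, 0, 0, 0, 3.4], [30, 6, -22, 0, 0, 0, 3.4]])

```text
clock: 25.32
tool_pos: [0.5033, 0.0828, 0.4107]
tool_rot: [150.2, -3.8, 91.5]
force: [0.3, -0.7, -0.3]
grip_width: 0.0342
```

```bash
python3 w.py;  python3 look.py u side,200,80,440,260 top,330,90,480,200
```

```text
25.325 p [0.503 0.083 0.411] r [150.169  -3.814  91.487] F [ 0.297 -0.74  -0.311] M [-0.155  0.384 -0.072] ref [0.404 0.069 0.584]
side scale 3.2222222222222223
top scale 5.2
```

View pics/u_side.png

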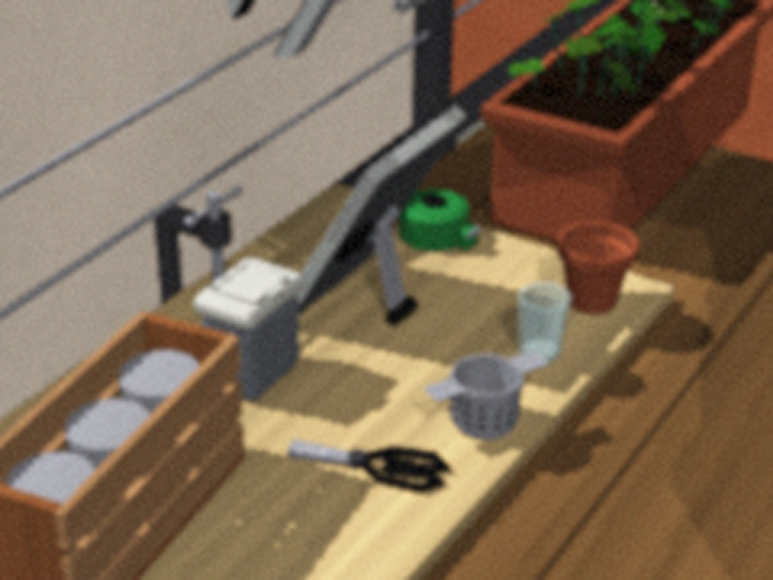

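View pics/u_top.png

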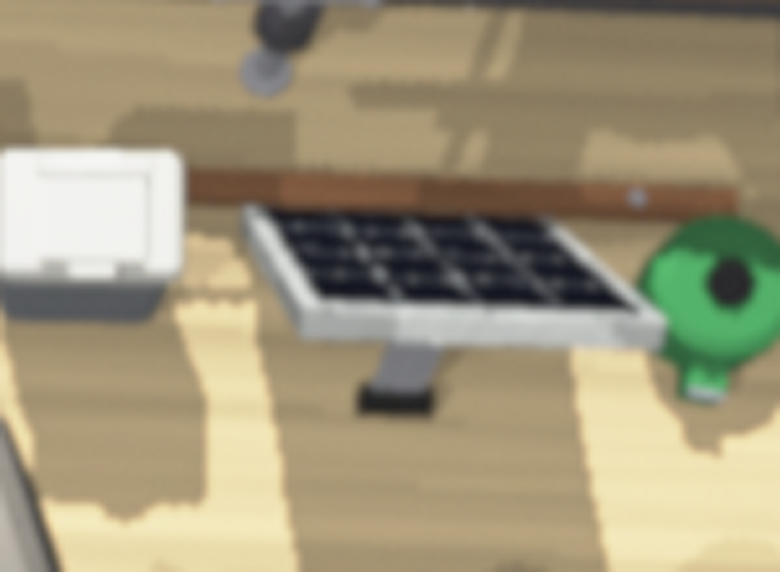

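The panel stands clear of the keeper and dispenser, square to the batten, with nothing else disturbed. Handing in.

```bash
python3 -c "
from workcell import job
print(job.job_done())"
```

```text
the job is handed in; nothing more can be done
None
```

The larger panel now stands on its fully opened kickstand against the batten, between the keeper and the dispenser, with its sun side to the railing. The job was handed in at about 25 s.

**Kickstand:** I pinched the foot and swung the leg out to its stop. An extra push turned the panel itself. A camera fit gave 0.743 rad against the 0.75 rad stop.

**Placing:** I held the panel by its top edge and set its foot and bottom edge on the board together. I then slid it on until the push force rose from about 3 N to about 11 N. The yaw moment put the resultant near mid-width (y ≈ −0.22, panel centre −0.207), which I read as square contact. I eased the load before letting go.

**What went off plan:**
- The panel's bottom edge slid about 13 mm on the board while I swung the leg.
- The panel slipped about 4.4° in the grip during the carry. I corrected this with the wrist, leaving about 0.4°, before setting it down.
- The first touch-down pressed at about 14 N, so I backed off.

**Last checks:** After release the wrist force read about zero and the panel did not move. In the final image its edge ran parallel to the batten within about 0.5°, read by eye. The other objects looked untouched, though I measured only the dispenser again.

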